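# Hold the pressing board on the hinge of a clay slab press

## Robot

A 6-joint arm with a two-finger parallel gripper is mounted at the origin on the work surface. World frame = base frame: x ahead of the robot, y to its left, z up, the work surface at z = 0. Lengths are in mm, angles in rad, forces in N, time in s.
With the tool pointing down it reaches from about 400 to 925 mm from the base axis. Payload 12.5 kg.
Tool frame: the origin (TCP) lies between the finger pads; the fingertips stand 8 mm ahead of it and the grasp point (between the pads) lies 11 mm behind it; x points along the fingers, y is the direction in which the jaws open and shut, and the axes are right-handed (so a half turn about x gives the same grasp; the last joint's range is limited). The gripper opens to 95 mm and grips with 3 to 60 N. Pads are 20 mm wide; open, the fingers measure 119 mm over their backs; the gripper's body (75 mm by 180 mm) begins 59 mm behind the grasp point.
Start: joints at [1.212, 0.491, 1.559, -0, 1.092, -0.106], TCP at [156.304, 605.157, 222.661] pointing down, gripper open.
Joint ranges: [-3.1, 3.1], [-0.84, 2.19], [0.05, 2.79], [-1.13, 4.28], [0.06, 2.93], [-2.69, 2.69]. Speed limits (rad/s): [2.22, 2.22, 2.79, 3.14, 3.14, 3.14].

## Interface

Orientations are given as a 3x3 rotation matrix whose columns are the frame's x, y, z axes.
In Python, from cell import sensors, imaging, job gives the robot as it stands.
- The arm moves only by the tool send_rows, never from a script. Its argument "deltas" is a list of rows, each an object of numbers: "x", "y", "z": the shift along the tool's x, y, z in m; "wx", "wy", "wz": the turn, a rotation vector about the tool's x, y, z in rad. A call has 1 to 8 rows; each row shifts and turns the commanded pose from where the row before left it, along the tool's axes as they then stand; what a row does not reach is not made up. A row lasts 1/10 s, in which the tool goes at most 50 mm and 8.59 degrees, less where a joint would pass 70% of its speed; a pose out of reach is approached as far as the arm can. A call is refused whole if a number of a shift passes 0.05 or a number of a turn 0.15, either way. A call with a gripper value outside its range is refused whole. "claw" is the closure, from 0 (fully open) to 1 (shut), set as the call begins (left out, the last holds). The fingers move at their own pace and stop on an object; the grip force is fixed at half the most. Time passes only in rows, so rows that do not move let the fingers close. It gives the time, the measured TCP pose, the force and the opening at its end, in the units of the state.
- sensors.get_state(): the state, without advancing time (a new reading comes with each control period).
- imaging.get_image(name): name is "scene" or "side" or "wrist"; returns the picture (480x640x3 uint8, blue, green, red); there is no depth.
- imaging.camera_info(name): a dict with "fx", "fy", "cx", "cy" (pixels), "position" and "rotation" of the camera in the world; the wrist camera has in their place "tool_from_camera" (4x4, takes a point from camera to tool coordinates, whose origin is the TCP and whose axes are the tool frame's). Camera axes: x right, y down, z forward; pixel columns grow to the right and rows downward; lengths in mm; the calibration is good to about 2 mm. A picture is of the moment at which its call begins: read the wrist's pose just before it. camera_info takes no time and is no camera call.
- job.sign_off(): hands the job in, once; it reports no verdict.
The state is a dict: "t": time; "joint_positions": joint angles; "qvel": joint speeds; "tau": joint torques, N m; "tcp_pos": TCP position; "ee_rot": TCP orientation; "ft_force": force on the tool from outside, world axes, zero at the start; "moment": the same for the moment, N m; "gripper_width": finger opening in mm.
Only numpy, scipy, OpenCV 4.12 (cv2) and the standard library are available. Lean on these libraries where they do the work, as an engineer would, in place of code of your own. Each camera call takes 0.05 s, during which the arm holds its last target.

## Task

Let's get the pressing board back on the clay slab press: first take the wooden strip that lies through the gap of the press's hinge out of the way and leave it lying flat on the table, off the press. Then lift the pressing board (the taller one, with the hinge knuckle and battens) out of the drying rack and gently lower its knuckle between the two knuckles of the press, board upright and battens facing away from the bed, until the three holes line up so that I can push the pin straight through. Finish while holding the board there, still and clear of the bed - do not let go or rest it - and leave everything else where it is.

Things in the scene. Friction and masses are not known exactly. Their poses are not given: they have to be found in the camera images.
- press: Clay slab press, fixed: base board 225 (x) x 160 (y) mm, its flat top (bed) 30 mm above the table. Origin at table level under its middle; +x from lever end to hinge end. On the bed at the hinge end two fixed steel knuckles (tubes 20 mm outside, 11 mm bore, 28 mm long) with a 48 mm gap between. Lever end: fork 80 mm high, 52 wide, lever folded down on the table out to x = -255 mm.
- press_hinge (a point): Point on the pin line of the press hinge, mid-way in the 48 mm gap between the two fixed knuckles: 14 mm above the bed, 44 mm above the table, 82.5 mm along +x from the press origin. Axes as the press: y along the pin line, z up, -x towards the bed and lever.
- strip_center (a point): Centre of the loose wooden strip, 220 (its x) x 24 (y) x 8 (z) mm, 35 g; 4 mm above what it lies on. It starts flat on the bed, lengthwise along the press, running out through the hinge gap; this centre is then 50 to 60 mm from the hinge towards the lever.
- strip: The same loose strip, origin in the middle of its underside.
- board_knuckle (a point): Bore centre of the one hinge knuckle of the pressing board (steel tube 20 mm outside, 11 mm bore, 43 mm long, along y), under the middle of the board's lower edge, which is 15 mm above this point. z up the board, x from the smooth pressing face to the battened back. With the knuckle resting on the bed this point is 10 mm above the bed, 4 mm too low.
- board_center (a point): Centre of the loose pressing board: wooden panel 18 (x) x 150 (y) x 150 (z) mm, about 0.36 kg, axes as its knuckle, whose bore is 3 mm to -x and 90 mm below. Starts upright in the rack, knuckle down, lower edge 42 mm above the table, in either slot, with 1.5 mm play each side. Its top edge is 75 mm above this point; the upper 48 mm are bare on both faces, good to grip.
- board_back (a point): On the back of the pressing board, the outer face of the upper of two battens (90 x 20 mm, 14 mm thick). The other face is smooth, with a flat steel hinge leaf at its lower edge.
- press_board: The same pressing board as a body; origin at its knuckle's bore centre.
- rack: Wooden drying rack, fixed, 180 (x) x 136 (y) mm; side rails 42 mm high carry the boards' lower edges 60 mm either side of the middle; pairs of dowels, 97 mm high, form two slots, 50 mm either side of the middle along x. Boards lift straight up. Origin at table level under its middle.
- ware_board_center (a point): Bystander: centre of a lower, plain ware board 18 x 150 x 106 (high) mm in the rack's other slot, no hinge, no battens.
- spare_strip_center (a point): Bystander: centre of a second strip like the first, flat on the table.
- pin_mid (a point): Bystander: the bent end of the steel hinge pin, 7.5 mm thick, 135 mm long along its x, with a 32 mm bent end along y, flat on the table.
- paint_jar_mid (a point): Bystander: middle of a black paint jar, 52 mm across, 62 mm high.
- cup_mid (a point): Bystander: middle of a white cup, 66 mm across, 75 mm high.
- paint_bowl_mid (a point): Bystander: middle of a bowl, 124 mm across, 55 mm high.
- totem_mid (a point): Bystander: middle of a small twisted clay totem, 44 mm across, 108 mm high.
There are look-alikes about, which are no part of the job. Leave any blue look-alike of the strip alone. Leave any yellow look-alike of the press_board alone.

How it is judged (in metres and radians):
On the way:
1. the strip is off the press, lying flat on the table and let go (height (world z) of strip_center below 0.009 m and angle between strip_center's own z axis and vertical below 0.1 rad and linear speed of strip below 0.03 m/s and contact force between each of the fingers, press and strip below 0.05 N), for 0.2 s.
At the end, for the whole second after the job is handed in: Board gripped, still, upright (0.12 rad), battens away from the bed; its bore within 2.5 mm of the pin line in height and fore-and-aft, 4 mm of mid-gap, parallel within 0.05 rad; under 10 N between it and the press (resting on the bed is 4 mm low). Strip flat on the table, free, off the press (all of step 1 and x of board_knuckle in the frame of press_hinge between -0.0025 and 0.0025 m and y of board_knuckle in the frame of press_hinge between -0.004 and 0.004 m and z of board_knuckle in the frame of press_hinge between -0.0025 and 0.0025 m and angle between the y axis of board_knuckle and the y axis of press_hinge, either way round below 0.05 rad and angle between board_knuckle's own z axis and vertical below 0.12 rad and x of board_back in the frame of press_hinge above 0 m and linear speed of press_board below 0.02 m/s and contact force between the fingers and press_board above 2 N and contact force between press and press_board below 10 N); the arm keeps its last pose, push and grip.
It fails at once if the pressing board is driven hard against the press (over 60 N) (contact force between press and press_board above 60 N).
It fails at once if another thing (ware board, spare strip, hinge pin, jar, cup, bowl or totem) is shifted by more than 30 mm (distance of any of ware_board_center, spare_strip_center, pin_mid, paint_jar_mid, cup_mid, paint_bowl_mid, totem_mid from where it was at the start of the episode above 0.03 m).
It also fails if it takes over 70 s, if anything falls off the work surface, if the arm or the gripper's body presses on something with over 40 N, if the wrist force passes 120 N, or if a joint passes its speed limit or range.

## Working session

There is one attempt and no reset: what is moved stays moved. The work goes in short steps, Python scripts to look and compute and a tool call to move; the robot and the scene stay as the last step left them, time stands still between calls to the robot, and variables do not carry over. Pictures are saved under pics/ and viewed, and the job is handed in when it is done.

Besides the shell and the picture viewer there is one more tool, called as name([rows], argument=value, ...), one row to a line, values as JSON. send_rows: Moves the arm, as the interface text tells. Its arguments: {"type":"object","properties":{"deltas":{"type":"array","items":{"type":"object","properties":{"x":{"type":"number"},"y":{"type":"number"},"z":{"type":"number"},"wx":{"type":"number"},"wy":{"type":"number"},"wz":{"type":"number"}}}},"claw":{"type":"number"}},"required":["deltas"]}

```bash
ls; mkdir -p pics
python3 - <<'E'
from cell import sensors, imaging, job
import cv2, numpy as np
s=sensors.get_state()
for k,v in s.items(): print(k,np.round(v,3).tolist())
for n in ["scene","side","wrist"]:
    im=imaging.get_image(n); cv2.imwrite(f"pics/{n}0.png",im)
    print(n,imaging.camera_info(n))
E
```

```text
pics
t 0.0
joint_positions [1.212, 0.492, 1.559, 0.0, 1.092, -0.106]
qvel [-0.001, -0.001, -0.001, 0.003, 0.0, 0.0]
tau [-0.003, -61.263, -25.816, 0.069, 0.048, -0.0]
tcp_pos [156.2, 604.908, 222.048]
ee_rot [[-0.0, 0.25, 0.968], [-0.001, 0.968, -0.25], [-1.0, -0.001, -0.0]]
ft_force [0.676, 0.602, -0.652]
moment [-0.036, 0.002, 0.012]
gripper_width 94.916
scene {'fx': 595.3490311706707, 'fy': 595.3490311706707, 'cx': 331.69583091019877, 'cy': 243.66174507789603, 'position': array([1394.95639741, -404.92077398, 1504.17193787]), 'rotation': array([[ 0.45739161,  0.73568713, -0.49955716],
       [ 0.88918622, -0.38586097,  0.24588449],
       [-0.01186555, -0.55666485, -0.83065243]])}
side {'fx': 503.1717546087, 'fy': 503.1717546087, 'cx': 321.6012118241539, 'cy': 243.72710532046898, 'position': array([ -25.8716742 , -557.72134932, 1002.72137801]), 'rotation': array([[ 0.68849561, -0.54604455,  0.47729356],
       [-0.72521959, -0.523362  ,  0.44737989],
       [ 0.00550796, -0.65416173, -0.75633465]])}
wrist {'fx': 384.9071352188597, 'fy': 384.9071352188597, 'cx': 322.97885024821596, 'cy': 235.78735330955467, 'tool_from_camera': array([[ 3.32129467e-04, -2.46010482e-01,  9.69267111e-01,
        -1.60884377e+02],
       [ 9.99999698e-01,  7.63360631e-04, -1.48911118e-04,
        -2.27544189e-01],
       [-7.03266657e-04,  9.69266867e-01,  2.46010662e-01,
        -6.73642764e+01],
       [ 0.00000000e+00,  0.00000000e+00,  0.00000000e+00,
         1.00000000e+00]])}
```

View pics/scene0.png

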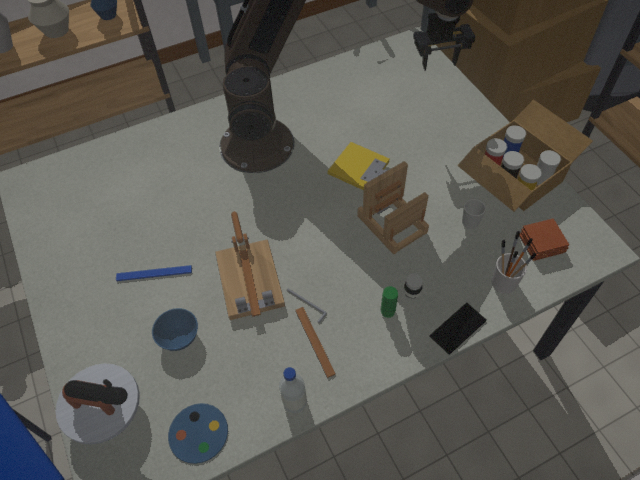

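View pics/side0.png

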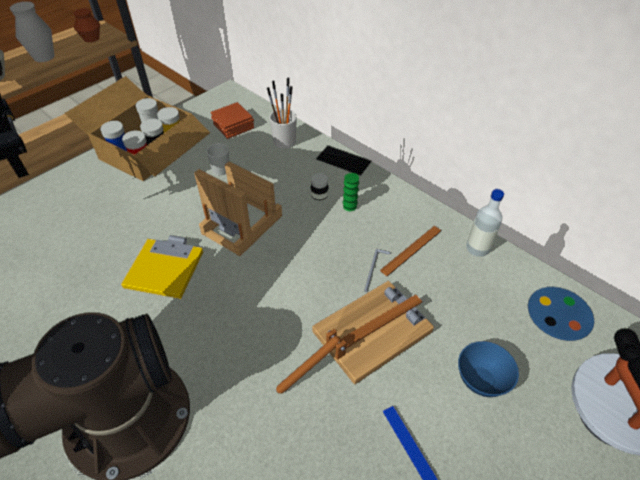

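View pics/wrist0.png

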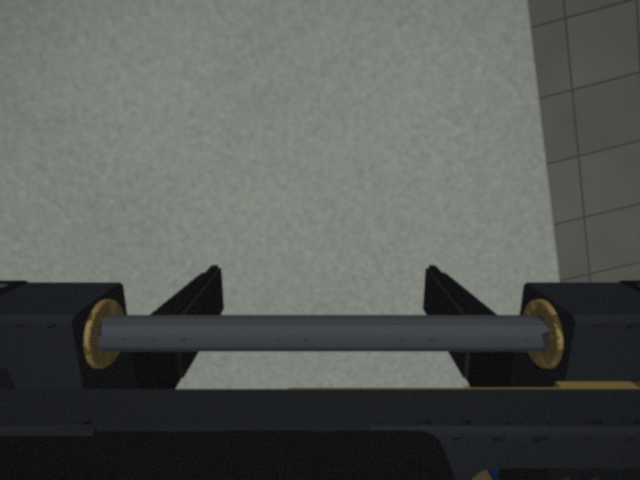

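The scene shows the press at (250,278) with the strip on it. The rack is at (393,210) with two boards, and the look-alikes are the yellow board (360,165) and the blue strip (155,273). I'll zoom in on each.

Run:
```python
import cv2,numpy as np
a=cv2.imread('pics/scene0.png');b=cv2.imread('pics/side0.png')
def c(im,x,y,w,h,n):
    cv2.imwrite(n,cv2.resize(im[y:y+h,x:x+w],(800,600),interpolation=cv2.INTER_CUBIC))
c(a,200,200,160,120,'pics/c1.png')
c(a,340,145,120,90+30,'pics/c2.png')
c(b,180,150,120,110,'pics/c3.png')
c(b,270,230,180,160,'pics/c4.png')
```

```text
(no output)
```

View pics/c1.png

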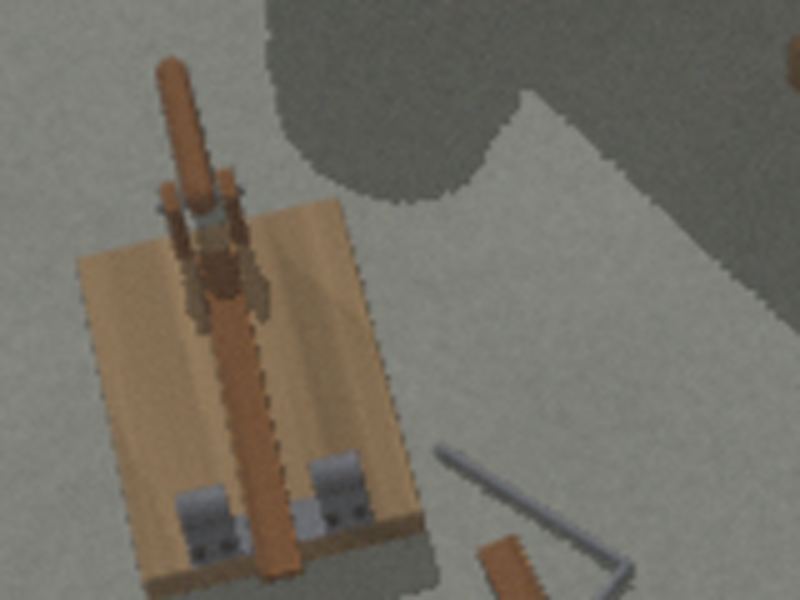

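View pics/c2.png

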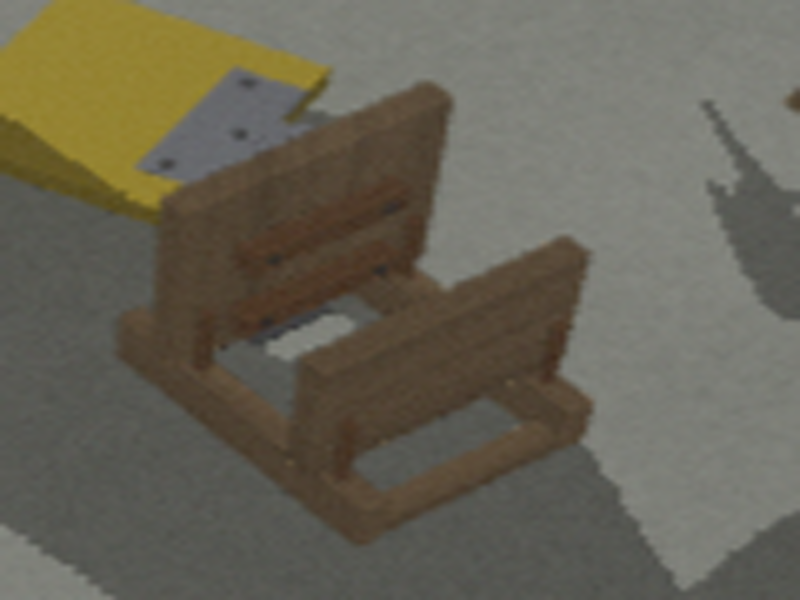

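View pics/c3.png

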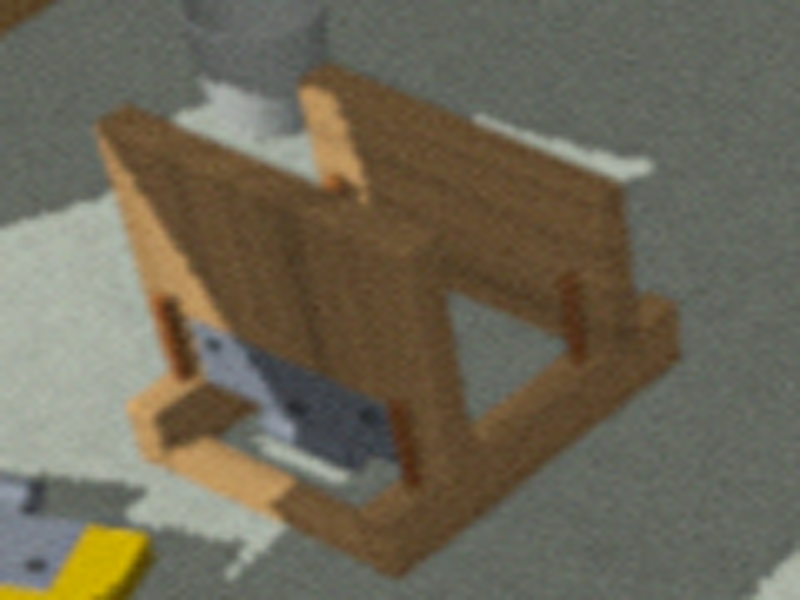

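View pics/c4.png

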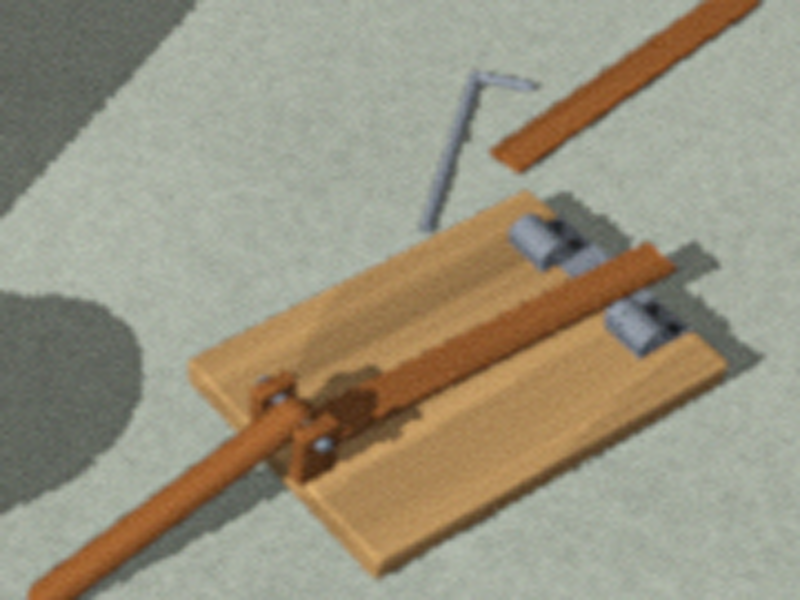

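Candidates, by scene pixel:
- **Strip:** on the press (250,278), chosen. The others are the spare strip (315,342), the blue strip (155,273) and the lever (237,225).
- **Board:** tall brown board with battens and steel leaf (385,190), chosen. The others are the low ware board (407,220) and the yellow board (358,165).

The close crops confirm both choices: the strip lies through the hinge gap, and the battens are visible with the leaf on the robot side.

```bash
cat > h.py <<'E'
import numpy as np, cv2
from cell import sensors, imaging, job
def ray(info,u,v,pose=None):
    d=np.array([(u-info['cx'])/info['fx'],(v-info['cy'])/info['fy'],1.])
    if 'position' in info: R=np.array(info['rotation']);p=np.array(info['position'])
    else:
        T=np.array(info['tool_from_camera']); tp,tR=pose
        R=tR@T[:3,:3]; p=tR@T[:3,3]+tp
    d=R@d; return p,d/np.linalg.norm(d)
def onz(info,u,v,z,pose=None):
    p,d=ray(info,u,v,pose); return p+d*(z-p[2])/d[2]
def tri(rays):
    A=np.zeros((3,3));b=np.zeros(3)
    for p,d in rays:
        M=np.eye(3)-np.outer(d,d);A+=M;b+=M@p
    x=np.linalg.solve(A,b)
    return x,[round(float(np.linalg.norm((np.eye(3)-np.outer(d,d))@(x-p))),1) for p,d in rays]
def proj(info,X,pose=None):
    if 'position' in info: R=np.array(info['rotation']);p=np.array(info['position'])
    else:
        T=np.array(info['tool_from_camera']); tp,tR=pose
        R=tR@T[:3,:3]; p=tR@T[:3,3]+tp
    c=R.T@(np.array(X)-p); return np.array([info['fx']*c[0]/c[2]+info['cx'],info['fy']*c[1]/c[2]+info['cy']])
def pose():
    s=sensors.get_state(); return np.array(s['tcp_pos']),np.array(s['ee_rot'])
SC=imaging.camera_info('scene');SD=imaging.camera_info('side');WR=imaging.camera_info('wrist')
E
python3 - <<'E'
from h import *
np.set_printoptions(precision=1,suppress=True)
sc=[(215.6,252),(267.6,240),(285,303.5),(229,316)]
# matching side: lever-end left/right etc
sd=[(355,382.5),(312.8,328.7),(388.1,280.7),(433.1,328.7)]
P=[]
for a,b in zip(sc,sd):
    print(onz(SC,*a,30),onz(SD,*b,30),tri([ray(SC,*a),ray(SD,*b)]))
    P.append((onz(SC,*a,30)+onz(SD,*b,30))/2)
P=np.array(P);print(P.mean(0),np.linalg.norm(P[1]-P[0]),np.linalg.norm(P[2]-P[1]),np.linalg.norm(P[3]-P[2]),np.linalg.norm(P[3]-P[0]))
x=(P[2]+P[3]-P[0]-P[1])/2;print('yaw',np.arctan2(x[1],x[0]))
y=(P[0]+P[3]-P[1]-P[2])/2;print('yaw',np.arctan2(-y[0],y[1]))
# strip ends
print('strip end',onz(SC,200+265/5,200+578/5,38),onz(SC,200+297/5,200+570/5,38))
print(onz(SD,270+645/4.444,230+243/3.75,38),onz(SD,270+675/4.444,230+268/3.75,38))
# board top corners z=192 scene crop c2 (scale 6.667x,5y): 
f=lambda x,y:(340+x/6.667,145+y/5)
g=lambda x,y:(180+x/6.667,150+y/5.4545)
print('board top far edge',onz(SC,*f(175,208),192),onz(SC,*f(448,98),192),'near',onz(SC,*f(165,195),192),onz(SC,*f(425,83),192))
print('side',onz(SD,*g(97,125),192),onz(SD,*g(128,105),192),onz(SD,*g(400,258),192),onz(SD,*g(435,230),192))
print('ware',onz(SC,*f(310,372),148),onz(SC,*f(585,255),148))
print('yellow, totem',onz(SC,345,146,10),onz(SC,390,300,50),onz(SC,414,286,30),onz(SC,474,212,40))
print('pin',onz(SC,288,291,4),onz(SC,326,315,4),'spare',onz(SC,300,311,8),onz(SC,331,374,8))
print('blue',onz(SC,117,277,8),onz(SC,192,270,8),'bowl',onz(SC,175,330,40),'bottle',onz(SC,292,400,50))
E
```

```text
[ 375.1 -286.6   30. ] [ 361.  -292.9   30. ] (array([ 366.2, -287.3,   16.4]), [1.8, 1.8])
[ 407.4 -132.7   30. ] [ 392.7 -140.7   30. ] (array([ 398.7, -132.2,   15.7]), [2.2, 2.2])
[ 626.8 -176.3   30. ] [ 613.4 -178.8   30. ] (array([ 620.9, -174.4,   18.6]), [0.1, 0.1])
[ 590.5 -329.9   30. ] [ 578.3 -334.9   30. ] (array([ 584.9, -330.8,   19.2]), [1.5, 1.5])
[ 493.2 -234.1   30. ] 156.41555038668275 223.82883734101645 158.9028523826462 220.53296505464962
yaw -0.18894324882225091
yaw 2.925270987767559
strip end [ 624.3 -271.2   38. ] [ 628.  -253.7   38. ]
[ 619.7 -253.1   38. ] [ 615.3 -275.6   38. ]
board top far edge [478.2 159.2 192. ] [461.7 304.4 192. ] near [467.9 160.1 192. ] [447.2 301.5 192. ]
side [437.3 299.9 192. ] [453.4 302.6 192. ] [458.1 155.8 192. ] [477.8 160.1 192. ]
ware [577.9 170.8 148. ] [560.8 318.3 148. ]
yellow, totem [162.6 259.8  10. ] [761.7  82.5  50. ] [745.7 172.3  30. ] [612.9 467.4  40. ]
pin [ 580.3 -147.6    4. ] [699.8 -85.3   4. ] spare [ 656.6 -145.4    8. ] [ 862.4 -153.     8. ]
blue [ 307.5 -573.1    8. ] [ 387.  -369.5    8. ] bowl [ 567.6 -476.    40. ] bottle [ 893.1 -277.9   50. ]
```

send_rows([
  {"x": -0.0065, "y": -0.0235, "z": 0.034},
  {"x": -0.0065, "y": -0.0235, "z": 0.034},
  {"x": -0.0065, "y": -0.0235, "z": 0.034},
  {"x": -0.0065, "y": -0.0235, "z": 0.034},
  {"x": -0.0065, "y": -0.0235, "z": 0.034},
  {"x": -0.0065, "y": -0.0235, "z": 0.034},
])

```text
validation failed for argument at $.de...
```

send_rows([
  {"x": -0.0065, "y": -0.0235, "z": 0.034},
  {"x": -0.0065, "y": -0.0235, "z": 0.034},
  {"x": -0.0065, "y": -0.0235, "z": 0.034},
  {"x": -0.0065, "y": -0.0235, "z": 0.034},
  {"x": -0.0065, "y": -0.0235, "z": 0.034},
  {"x": -0.0065, "y": -0.0235, "z": 0.034},
])

```text
validation failed for argument at $.de...
```

send_rows([
  {"x": -0.007, "y": -0.024, "z": 0.034, "wx": 0, "wy": 0, "wz": 0},
])

```text
t: 0.25
tcp_pos: [181.6, 574.6, 228.3]
ee_rot: [[-0.001, 0.247, 0.969], [-0.001, 0.969, -0.247], [-1.0, -0.001, -0.001]]
ft_force: [0.9, -1.1, 0.2]
gripper_width: 95.0
```

send_rows([
  {"x": -0.0065, "y": -0.0235, "z": 0.034, "wx": 0, "wy": 0, "wz": 0},
  {"x": -0.0065, "y": -0.0235, "z": 0.034, "wx": 0, "wy": 0, "wz": 0},
  {"x": -0.0065, "y": -0.0235, "z": 0.034, "wx": 0, "wy": 0, "wz": 0},
  {"x": -0.0065, "y": -0.0235, "z": 0.034, "wx": 0, "wy": 0, "wz": 0},
  {"x": -0.0065, "y": -0.0235, "z": 0.034, "wx": 0, "wy": 0, "wz": 0},
  {"x": -0.0065, "y": -0.0235, "z": 0.034, "wx": 0, "wy": 0, "wz": 0},
])

```text
t: 0.85
tcp_pos: [346.3, 384.4, 268.9]
ee_rot: [[0.0, 0.25, 0.968], [-0.0, 0.968, -0.25], [-1.0, -0.0, 0.0]]
ft_force: [1.2, 0.2, -0.1]
gripper_width: 95.2
```

send_rows([
  {"x": -0.007, "y": -0.0235, "z": 0.034, "wx": 0, "wy": 0, "wz": 0},
  {"x": -0.007, "y": -0.0235, "z": 0.034, "wx": 0, "wy": 0, "wz": 0},
  {"x": -0.007, "y": -0.0235, "z": 0.034, "wx": 0, "wy": 0, "wz": 0},
  {"x": -0.007, "y": -0.0235, "z": 0.034, "wx": 0, "wy": 0, "wz": 0},
])

```text
t: 1.25
tcp_pos: [454.5, 259.3, 296.9]
ee_rot: [[-0.0, 0.25, 0.968], [0.0, 0.968, -0.25], [-1.0, 0.0, -0.0]]
ft_force: [0.5, 0.6, 0.0]
gripper_width: 95.5
```

send_rows([
  {"x": 0.003, "y": -0.044, "z": 0.015, "wx": 0, "wy": 0, "wz": 0},
  {"x": 0.003, "y": -0.044, "z": 0.015, "wx": 0, "wy": 0, "wz": 0},
  {"x": 0.003, "y": -0.044, "z": 0.015, "wx": 0, "wy": 0, "wz": 0},
  {"x": 0.003, "y": -0.044, "z": 0.015, "wx": 0, "wy": 0, "wz": 0},
  {"x": 0.003, "y": -0.044, "z": 0.015, "wx": 0, "wy": 0, "wz": 0},
  {"x": 0.003, "y": -0.044, "z": 0.015, "wx": 0, "wy": 0, "wz": 0},
  {"x": 0.003, "y": -0.044, "z": 0.015, "wx": 0, "wy": 0, "wz": 0},
  {"x": 0.003, "y": -0.044, "z": 0.015, "wx": 0, "wy": 0, "wz": 0},
])

```text
t: 2.05
tcp_pos: [481.5, -111.9, 272.5]
ee_rot: [[0.0, 0.25, 0.968], [0.0, 0.968, -0.25], [-1.0, 0.0, 0.0]]
ft_force: [0.2, -0.5, 0.4]
gripper_width: 95.5
```

send_rows([
  {"x": 0.003, "y": -0.028, "z": 0.015, "wx": 0, "wy": 0, "wz": 0},
  {"x": 0.003, "y": -0.028, "z": 0.015, "wx": 0, "wy": 0, "wz": 0},
  {"x": 0.003, "y": -0.028, "z": 0.015, "wx": 0, "wy": 0, "wz": 0},
  {"x": 0.003, "y": -0.028, "z": 0.015, "wx": -0.05, "wy": 0, "wz": 0},
  {"x": 0, "y": 0, "z": 0, "wx": 0, "wy": 0, "wz": 0},
])

```text
t: 2.55
tcp_pos: [512.1, -236.3, 259.6]
ee_rot: [[-0.001, 0.203, 0.979], [0.0, 0.979, -0.203], [-1.0, -0.0, -0.001]]
ft_force: [-1.4, 0.7, -0.1]
gripper_width: 95.2
```

Run:
```python
from h import *
p,R=pose(); im=imaging.get_image('wrist'); cv2.imwrite('pics/w1.png',im); np.savez('w1.npz',p=p,R=R); print(p,R)
```

```text
[ 512.13075213 -236.29795143  259.57113217] [[-7.47737549e-04  2.02553459e-01  9.79270921e-01]
 [ 9.94423770e-05  9.79271205e-01 -2.02553442e-01]
 [-9.99999715e-01 -5.40757862e-05 -7.52380248e-04]]
```

View pics/w1.png

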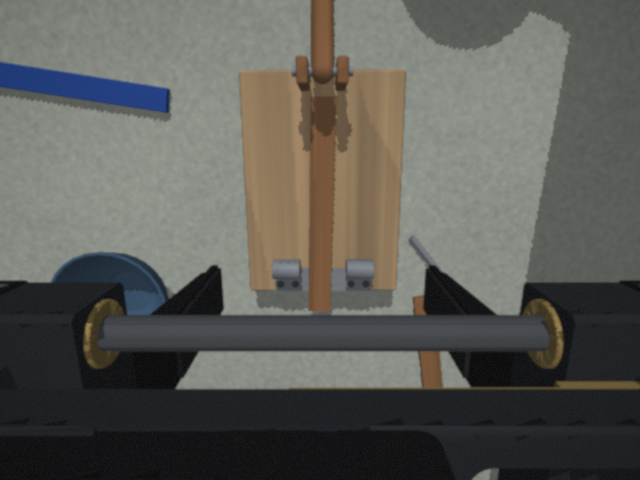

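Run:
```python
from h import *
np.set_printoptions(precision=1,suppress=True)
z=np.load('w1.npz');q=(z['p'],z['R'])
C=[(240.5,71),(406,70),(397.5,291),(249,290)]
P=np.array([onz(WR,u,v,30,q) for u,v in C]);print(P,P.mean(0))
n=np.linalg.norm
print(n(P[1]-P[0]),n(P[2]-P[3]),n(P[2]-P[1]),n(P[3]-P[0]))
x=(P[2]+P[3]-P[0]-P[1]);y=P[0]+P[3]-P[1]-P[2]
print('yaw',np.arctan2(x[1],x[0]),np.arctan2(-y[0],y[1])-np.pi)
yaw=np.arctan2(x[1],x[0]);ex=np.array([np.cos(yaw),np.sin(yaw),0]);print('hinge',P.mean(0)+82.5*ex)
for u,v in [(308.5,311),(332.5,311),(310,200),(335,200),(312,120),(337,120)]: print('strip',onz(WR,u,v,38,q))
im=cv2.imread('pics/w1.png');cv2.imwrite('pics/w1c.png',cv2.resize(im[50:320,220:420],(600,800),interpolation=cv2.INTER_CUBIC)[:, :][200:800])
cv2.imwrite('pics/w1d.png',cv2.resize(im[50:170,230:410],None,fx=4.4,fy=4.4,interpolation=cv2.INTER_CUBIC))
```

```text
[[ 370.  -286.9   30. ]
 [ 400.7 -133.8   30. ]
 [ 619.8 -176.3   30. ]
 [ 586.2 -333.9   30. ]] [ 494.2 -232.7   30. ]
156.2281270498742 161.20873827392668 223.22029766676044 221.21868788882827
yaw -0.2028614713726933 -0.20409519324690084
hinge [ 575.  -249.4   30. ]
strip [ 619.8 -274.8   38. ]
strip [ 625.  -249.5   38. ]
strip [ 502.1 -247.9   38. ]
strip [ 507.2 -223.4   38. ]
strip [ 427.4 -229.9   38. ]
strip [ 432.2 -206.6   38. ]
```

View pics/w1c.png

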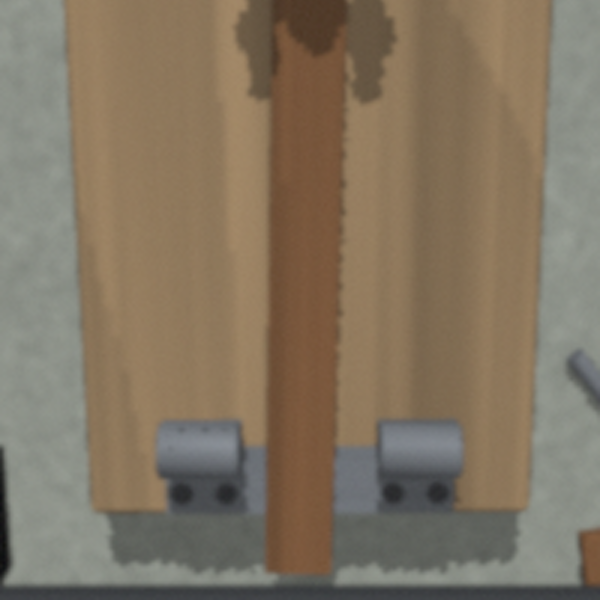

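View pics/w1d.png

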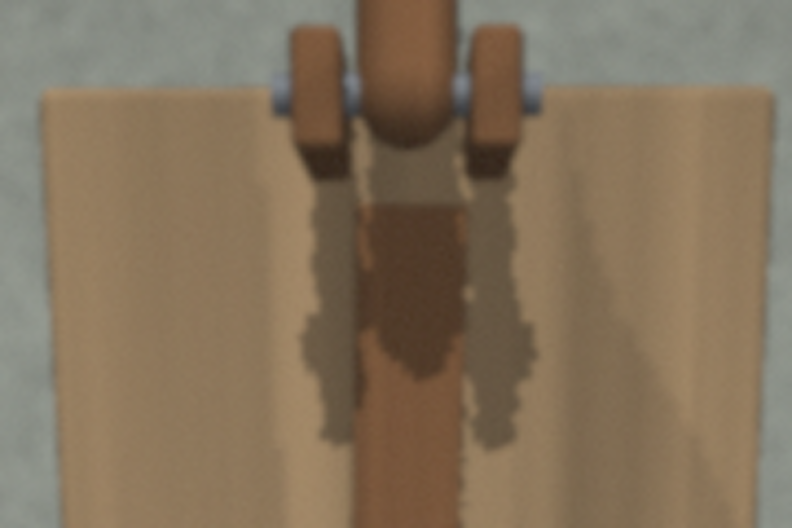

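send_rows([
  {"x": 0.026, "y": -0.0015, "z": 0.003, "wx": 0.015, "wy": 0, "wz": 0},
  {"x": 0.026, "y": 0, "z": 0, "wx": 0, "wy": 0, "wz": 0},
  {"x": 0.026, "y": 0, "z": 0, "wx": 0, "wy": 0, "wz": 0},
  {"x": 0.026, "y": 0, "z": 0, "wx": 0, "wy": 0, "wz": 0},
  {"x": 0.026, "y": 0, "z": 0, "wx": 0, "wy": 0, "wz": 0},
  {"x": 0.026, "y": 0, "z": 0, "wx": 0, "wy": 0, "wz": 0},
  {"x": 0.026, "y": 0, "z": 0, "wx": 0, "wy": 0, "wz": 0},
  {"x": 0.018, "y": 0, "z": 0, "wx": 0, "wy": 0, "wz": 0},
], claw=0.4)

```text
t: 3.4
tcp_pos: [514.0, -234.0, 59.4]
ee_rot: [[-0.001, 0.216, 0.976], [0.001, 0.976, -0.216], [-1.0, 0.001, -0.001]]
ft_force: [-0.3, -0.3, -0.1]
gripper_width: 57.0
```

send_rows([
  {"x": 0.01, "y": 0, "z": 0, "wx": 0, "wy": 0, "wz": 0},
  {"x": 0.007, "y": 0, "z": 0, "wx": 0, "wy": 0, "wz": 0},
  {"x": 0.002, "y": 0, "z": 0, "wx": 0, "wy": 0, "wz": 0},
])

```text
t: 3.7
tcp_pos: [514.6, -235.1, 41.6]
ee_rot: [[-0.0, 0.216, 0.976], [0.0, 0.976, -0.216], [-1.0, 0.0, -0.0]]
ft_force: [1.0, 0.1, 1.5]
gripper_width: 57.1
```

send_rows([
  {"x": 0.001, "y": -0.003, "z": 0, "wx": 0, "wy": 0, "wz": 0},
])

```text
t: 3.8
tcp_pos: [514.1, -238.2, 41.1]
ee_rot: [[0.001, 0.216, 0.976], [-0.0, 0.976, -0.216], [-1.0, -0.0, 0.001]]
ft_force: [0.2, 0.2, 0.0]
gripper_width: 57.3
```

send_rows([
  {"x": 0, "y": 0, "z": 0, "wx": 0, "wy": 0, "wz": 0},
  {"x": 0, "y": 0, "z": 0, "wx": 0, "wy": 0, "wz": 0},
  {"x": 0, "y": 0, "z": 0, "wx": 0, "wy": 0, "wz": 0},
  {"x": 0, "y": 0, "z": 0, "wx": 0, "wy": 0, "wz": 0},
], claw=1)

```text
t: 4.2
tcp_pos: [513.9, -238.5, 40.9]
ee_rot: [[0.0, 0.216, 0.976], [-0.0, 0.976, -0.216], [-1.0, -0.0, 0.0]]
ft_force: [-0.3, 0.5, 0.1]
gripper_width: 30.8
```

send_rows([
  {"x": 0, "y": 0, "z": 0, "wx": 0, "wy": 0, "wz": 0},
  {"x": 0, "y": 0, "z": 0, "wx": 0, "wy": 0, "wz": 0},
  {"x": 0, "y": 0, "z": 0, "wx": 0, "wy": 0, "wz": 0},
])

```text
t: 4.5
tcp_pos: [513.9, -238.4, 40.8]
ee_rot: [[0.0, 0.216, 0.976], [-0.0, 0.976, -0.216], [-1.0, 0.0, 0.0]]
ft_force: [-1.5, 1.0, 2.3]
gripper_width: 23.5
```

send_rows([
  {"x": -0.01, "y": 0, "z": 0, "wx": 0, "wy": 0, "wz": 0},
  {"x": -0.03, "y": 0, "z": 0, "wx": 0, "wy": 0, "wz": 0},
  {"x": -0.035, "y": 0, "z": 0, "wx": 0, "wy": 0, "wz": 0},
  {"x": -0.035, "y": 0, "z": 0, "wx": 0, "wy": 0, "wz": 0},
  {"x": 0, "y": 0, "z": 0, "wx": 0, "wy": 0, "wz": 0},
])

```text
t: 5.0
tcp_pos: [515.4, -239.2, 155.4]
ee_rot: [[0.006, 0.216, 0.976], [-0.004, 0.976, -0.216], [-1.0, -0.002, 0.007]]
ft_force: [0.3, -0.0, -1.2]
gripper_width: 23.6
```

Run:
```python
from h import *
p,R=pose(); im=imaging.get_image('side'); cv2.imwrite('pics/s2.png',cv2.resize(im[150:400,230:480],(600,600))); print(p,sensors.get_state()['gripper_width'])
```

```text
[ 515.35792181 -239.24121148  155.36402992] 23.67760372184861
```

View pics/s2.png

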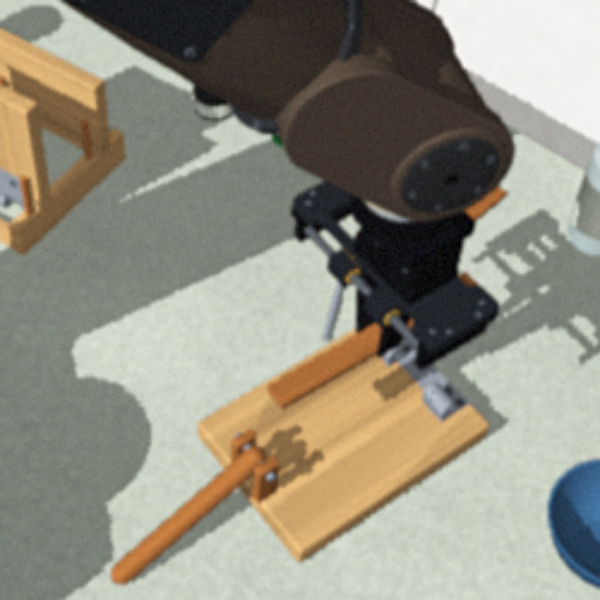

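send_rows([
  {"x": 0, "y": 0.0345, "z": -0.0135, "wx": 0, "wy": 0, "wz": 0},
  {"x": 0, "y": 0.0345, "z": -0.0135, "wx": 0, "wy": 0, "wz": 0},
  {"x": 0, "y": 0.0345, "z": -0.0135, "wx": 0, "wy": 0, "wz": 0},
  {"x": 0.01, "y": 0.0345, "z": -0.0135, "wx": 0, "wy": 0, "wz": 0},
  {"x": 0.02, "y": 0.0345, "z": -0.0135, "wx": 0, "wy": 0, "wz": 0},
  {"x": 0.025, "y": 0.0345, "z": -0.0135, "wx": 0, "wy": 0, "wz": 0},
  {"x": 0.025, "y": 0, "z": 0, "wx": 0, "wy": 0, "wz": 0},
  {"x": 0.02, "y": 0, "z": 0, "wx": 0, "wy": 0, "wz": 0},
])

```text
t: 5.85
tcp_pos: [478.4, -17.5, 48.8]
ee_rot: [[-0.002, 0.214, 0.977], [0.0, 0.977, -0.214], [-1.0, 0.0, -0.002]]
ft_force: [0.2, -0.3, -0.8]
gripper_width: 23.7
```

Run:
```python
from h import *
p,R=pose(); im=imaging.get_image('wrist'); cv2.imwrite('pics/w2.png',im); print(p)
im=imaging.get_image('side'); cv2.imwrite('pics/s3.png',cv2.resize(im[150:400,180:430],(600,600)));
```

```text
[478.44490964 -17.51643803  48.83138537]
```

View pics/w2.png

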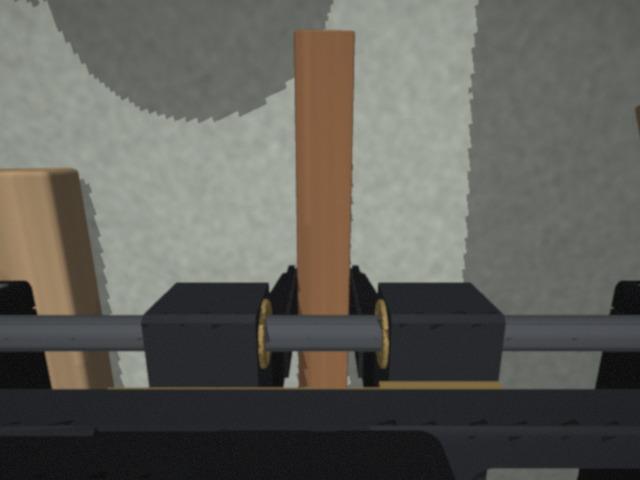

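View pics/s3.png

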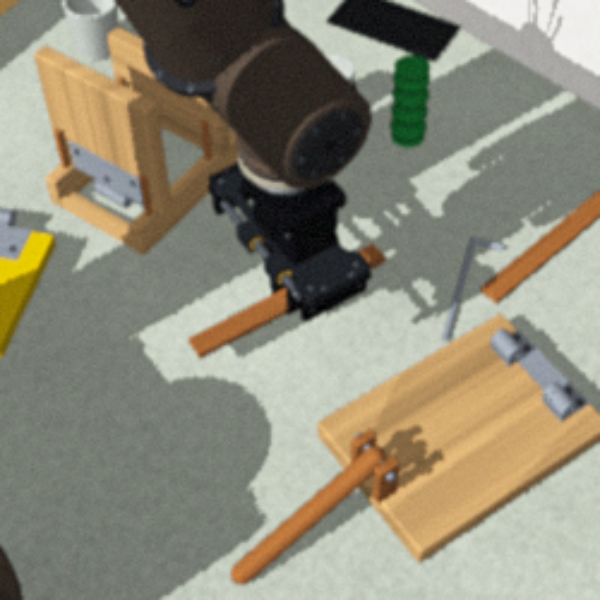

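send_rows([
  {"x": 0.018, "y": 0, "z": 0, "wx": 0, "wy": 0, "wz": 0},
  {"x": 0.01, "y": 0, "z": 0, "wx": 0, "wy": 0, "wz": 0},
  {"x": 0.005, "y": 0, "z": 0, "wx": 0, "wy": 0, "wz": 0},
  {"x": 0, "y": 0, "z": 0, "wx": 0, "wy": 0, "wz": 0},
])

```text
t: 6.35
tcp_pos: [479.3, -18.9, 17.4]
ee_rot: [[-0.001, 0.216, 0.976], [0.0, 0.976, -0.216], [-1.0, 0.0, -0.001]]
ft_force: [-0.3, -0.3, -0.4]
gripper_width: 23.6
```

send_rows([
  {"x": 0.003, "y": 0, "z": 0, "wx": 0, "wy": 0, "wz": 0},
  {"x": 0.002, "y": 0, "z": 0, "wx": 0, "wy": 0, "wz": 0},
  {"x": 0, "y": 0, "z": 0, "wx": 0, "wy": 0, "wz": 0},
])

```text
t: 6.65
tcp_pos: [479.6, -18.8, 12.7]
ee_rot: [[0.0, 0.216, 0.976], [0.0, 0.976, -0.216], [-1.0, 0.0, 0.0]]
ft_force: [0.1, 0.8, 0.3]
gripper_width: 23.5
```

send_rows([
  {"x": 0.001, "y": 0, "z": 0, "wx": 0, "wy": 0, "wz": 0},
  {"x": 0.0, "y": 0, "z": 0, "wx": 0, "wy": 0, "wz": 0},
])

```text
t: 6.85
tcp_pos: [479.5, -18.8, 11.7]
ee_rot: [[0.0, 0.216, 0.976], [0.0, 0.976, -0.216], [-1.0, 0.0, 0.0]]
ft_force: [-0.3, -0.3, -0.7]
gripper_width: 23.7
```

send_rows([
  {"x": 0, "y": 0, "z": 0, "wx": 0, "wy": 0, "wz": 0},
  {"x": 0, "y": 0, "z": 0, "wx": 0, "wy": 0, "wz": 0},
  {"x": 0, "y": 0, "z": 0, "wx": 0, "wy": 0, "wz": 0},
  {"x": 0, "y": 0, "z": 0, "wx": 0, "wy": 0, "wz": 0},
], claw=0.4)

```text
t: 7.25
tcp_pos: [479.5, -18.8, 11.6]
ee_rot: [[0.0, 0.216, 0.976], [0.0, 0.976, -0.216], [-1.0, 0.0, 0.0]]
ft_force: [-0.5, 1.4, -0.3]
gripper_width: 50.3
```

send_rows([
  {"x": -0.02, "y": 0, "z": 0, "wx": 0, "wy": 0, "wz": 0},
  {"x": -0.04, "y": 0, "z": 0, "wx": 0, "wy": 0, "wz": 0},
  {"x": -0.03, "y": -0.033, "z": 0.0235, "wx": 0, "wy": 0, "wz": 0},
  {"x": -0.03, "y": -0.033, "z": 0.0235, "wx": 0, "wy": 0, "wz": 0},
  {"x": -0.03, "y": -0.033, "z": 0.0235, "wx": 0, "wy": 0, "wz": 0},
  {"x": -0.03, "y": -0.033, "z": 0.0235, "wx": 0, "wy": 0, "wz": 0},
  {"x": 0, "y": -0.033, "z": 0.0235, "wx": 0, "wy": 0, "wz": 0},
  {"x": 0, "y": -0.033, "z": 0.0235, "wx": 0, "wy": 0, "wz": 0},
])

```text
t: 8.05
tcp_pos: [574.4, -243.1, 191.9]
ee_rot: [[0.002, 0.216, 0.976], [-0.001, 0.976, -0.216], [-1.0, -0.0, 0.002]]
ft_force: [0.4, 0.5, -1.1]
gripper_width: 57.0
```

send_rows([
  {"x": 0, "y": 0, "z": 0, "wx": 0, "wy": 0, "wz": 0},
])

```text
t: 8.15
tcp_pos: [574.9, -245.3, 190.3]
ee_rot: [[0.001, 0.219, 0.976], [-0.001, 0.976, -0.219], [-1.0, -0.001, 0.001]]
ft_force: [-0.3, -0.3, -0.3]
gripper_width: 57.2
```

Run:
```python
from h import *
p,R=pose(); im=imaging.get_image('wrist'); cv2.imwrite('pics/w3.png',im); np.savez('w3.npz',p=p,R=R); print(p,sensors.get_state()['joint_positions'])
im=imaging.get_image('side'); cv2.imwrite('pics/s4.png',im)
```

```text
[ 574.85424027 -245.34327994  190.32433221] [-5.06754963e-01  5.21216659e-01  1.60009822e+00  8.76466006e-05
  1.02071746e+00 -1.85741761e+00]
```

View pics/w3.png

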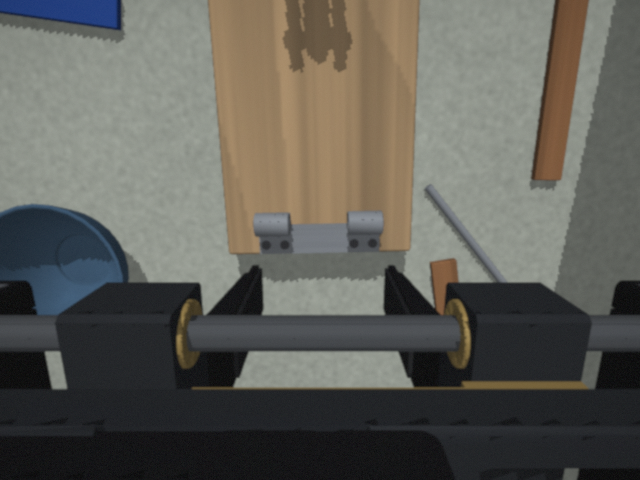

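View pics/s4.png

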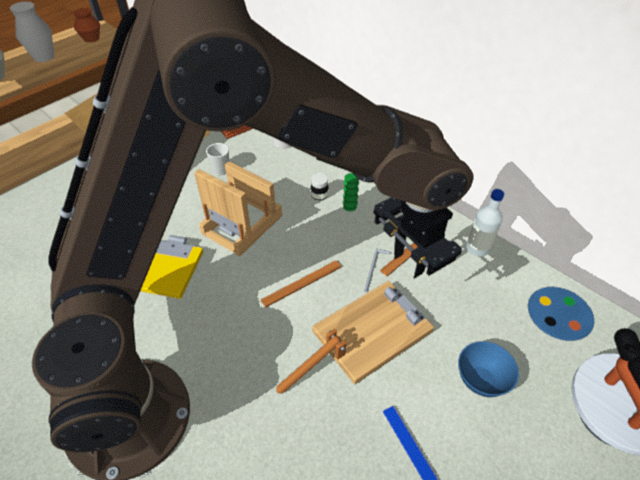

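send_rows([
  {"x": 0, "y": 0, "z": 0, "wx": 0.14, "wy": 0, "wz": 0},
  {"x": 0, "y": 0, "z": 0, "wx": 0.14, "wy": 0, "wz": 0},
  {"x": 0, "y": 0, "z": 0, "wx": 0.14, "wy": 0, "wz": 0},
  {"x": 0, "y": 0, "z": 0, "wx": 0.14, "wy": 0, "wz": 0},
  {"x": 0, "y": 0, "z": 0, "wx": 0.14, "wy": 0, "wz": 0},
  {"x": 0, "y": 0, "z": 0, "wx": 0.14, "wy": 0, "wz": 0},
])

```text
t: 8.85
tcp_pos: [573.5, -239.9, 190.7]
ee_rot: [[-0.0, 0.873, 0.487], [0.001, 0.487, -0.873], [-1.0, -0.0, -0.001]]
ft_force: [1.2, -0.1, 0.0]
gripper_width: 57.1
```

send_rows([
  {"x": 0, "y": 0, "z": 0, "wx": 0.14, "wy": 0, "wz": 0},
  {"x": 0, "y": 0, "z": 0, "wx": 0.14, "wy": 0, "wz": 0},
  {"x": 0, "y": 0, "z": 0, "wx": 0.14, "wy": 0, "wz": 0},
  {"x": 0, "y": 0, "z": 0, "wx": 0.14, "wy": 0, "wz": 0},
  {"x": 0, "y": 0, "z": 0, "wx": 0.14, "wy": 0, "wz": 0},
  {"x": 0, "y": 0, "z": 0, "wx": 0, "wy": 0, "wz": 0},
  {"x": 0, "y": 0, "z": 0, "wx": 0, "wy": 0, "wz": 0},
])

```text
t: 9.55
tcp_pos: [573.7, -240.5, 190.7]
ee_rot: [[-0.0, 0.983, -0.181], [0.0, -0.181, -0.983], [-1.0, -0.0, -0.0]]
ft_force: [-0.1, -0.4, -0.3]
gripper_width: 57.3
```

Run:
```python
from h import *
p,R=pose(); im=imaging.get_image('wrist'); cv2.imwrite('pics/w4.png',im); np.savez('w4.npz',p=p,R=R); print(p,R)
im3=cv2.imread('pics/w3.png')
cv2.imwrite('pics/w3c.png',cv2.resize(im3[200:265,215:415],None,fx=4,fy=4,interpolation=cv2.INTER_CUBIC))
```

```text
[ 573.66185299 -240.52305865  190.70285644] [[-2.33269080e-04  9.83478631e-01 -1.81024110e-01]
 [ 2.54743091e-04 -1.81024050e-01 -9.83478636e-01]
 [-9.99999940e-01 -2.75529798e-04 -2.08307073e-04]]
```

View pics/w4.png

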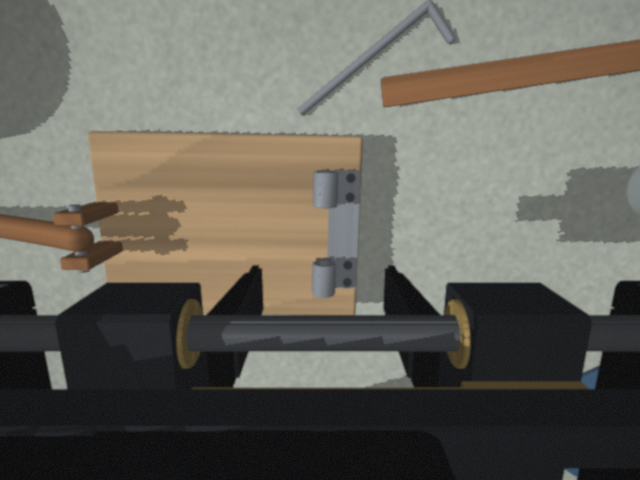

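View pics/w3c.png

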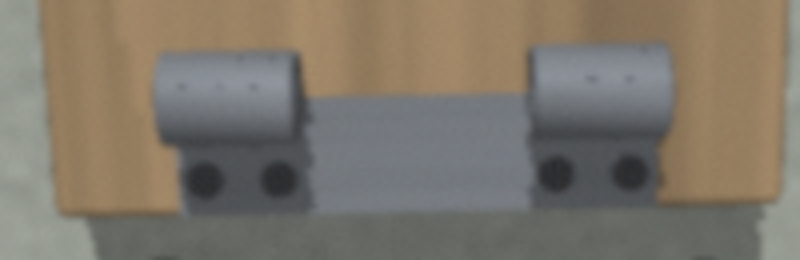

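Run:
```python
from h import *
im3=cv2.imread('pics/w4.png')
cv2.imwrite('pics/w4c.png',cv2.resize(im3[120:310,250:400],None,fx=3.15,fy=3.15,interpolation=cv2.INTER_CUBIC))
cv2.imwrite('pics/w4d.png',cv2.resize(im3[160:305,295:375],None,fx=4,fy=4,interpolation=cv2.INTER_CUBIC))
```

```text
(no output)
```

View pics/w4d.png

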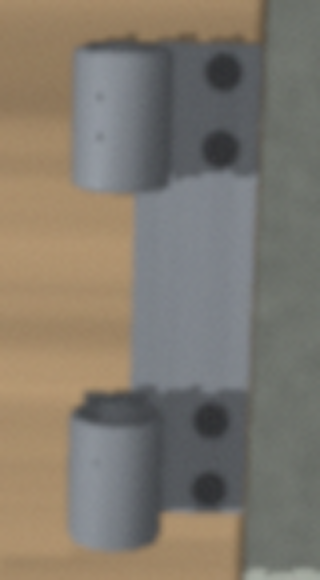

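Run:
```python
from h import *
np.set_printoptions(precision=1,suppress=True)
z=np.load('w4.npz');q=(z['p'],z['R'])
o=lambda u,v,h:onz(WR,u,v,h,q)
ku=o(325.5,188.5,44);kl=o(323.6,278.7,44);print('axis pts',ku,kl)
a=[o(325.3,205.75,44),o(323.8,262,44)];b=[o(325.4,207.5,54),o(323.7,266.25,54)]
print(a,b,np.linalg.norm(a[0]-a[1]),np.linalg.norm(b[0]-b[1]))
d=ku-kl;print('yaw',np.arctan2(-d[0],d[1]))
print('mid',(a[0]+a[1])/2,(b[0]+b[1])/2)
# bed corners: (90,132),(362,136) ; hinge end edge
C=[o(90.5,132.5,30),o(361.5,136.5,30),o(356.5,300,30)];print(C); d=C[1]-C[0];print('yaw',np.arctan2(d[1],d[0]));d=C[1]-C[2];print(np.arctan2(-d[0],d[1]))
z1=np.load('w1.npz');q1=(z1['p'],z1['R'])
# w1c crop scale 3x horizontally(600/200), 800/270 vertical, offset y 200 
f=lambda x,y:(220+x/3,50+(y+200)/(800/270))
print('w1 knuckles', onz(WR,*f(200,450),44,q1),onz(WR,*f(420,448),44,q1))
print('w1 inner', onz(WR,*f(244,450),44,q1),onz(WR,*f(377,448),44,q1))
z1=np.load('w3.npz');q1=(z1['p'],z1['R'])
f=lambda x,y:(215+x/4,200+y/4)
print('w3 inner', onz(WR,*f(301,98),44,q1),onz(WR,*f(529,93),44,q1))
```

```text
axis pts [ 582.4 -212.2   44. ] [ 567.1 -287.2   44. ]
[array([ 579.8, -225.9,   44. ]), array([ 570. , -272.7,   44. ])] [array([ 579.8, -225.6,   54. ]), array([ 569.8, -273. ,   54. ])] 47.736767790021894 48.43218457022836
yaw -0.20077142940707218
mid [ 574.9 -249.3   44. ] [ 574.8 -249.3   54. ]
[array([ 403.8, -135.3,   30. ]), array([ 618.4, -177.8,   30. ]), array([ 591.7, -317.8,   30. ])]
yaw -0.19560436176159227
-0.18837571946082943
w1 knuckles [ 566.2 -284.1   44. ] [ 580.8 -209.8   44. ]
w1 inner [ 569.3 -269.2   44. ] [ 577.8 -224.3   44. ]
w3 inner [ 569.5 -270.1   44. ] [ 578.7 -224.4   44. ]
```

send_rows([
  {"x": 0, "y": 0, "z": 0, "wx": 0.14, "wy": 0, "wz": 0},
  {"x": 0, "y": 0, "z": 0, "wx": 0.14, "wy": 0, "wz": 0},
  {"x": 0, "y": 0, "z": 0, "wx": 0.14, "wy": 0, "wz": 0},
  {"x": 0, "y": 0, "z": 0, "wx": 0.14, "wy": 0, "wz": 0},
  {"x": 0, "y": 0, "z": 0, "wx": 0.14, "wy": 0, "wz": 0},
  {"x": 0, "y": 0, "z": 0, "wx": 0.14, "wy": 0, "wz": 0},
])

```text
t: 10.2
tcp_pos: [573.7, -241.1, 190.6]
ee_rot: [[-0.0, 0.515, -0.857], [0.0, -0.857, -0.515], [-1.0, -0.0, 0.0]]
ft_force: [-0.3, -1.1, -0.4]
gripper_width: 57.1
```

send_rows([
  {"x": 0, "y": 0, "z": 0, "wx": 0.14, "wy": 0, "wz": 0},
  {"x": 0, "y": 0, "z": 0, "wx": 0.14, "wy": 0, "wz": 0},
  {"x": 0, "y": 0, "z": 0, "wx": 0.14, "wy": 0, "wz": 0},
  {"x": 0, "y": 0, "z": 0, "wx": 0.14, "wy": 0, "wz": 0},
  {"x": 0, "y": 0, "z": 0, "wx": 0.14, "wy": 0, "wz": 0},
  {"x": 0, "y": 0, "z": 0, "wx": 0, "wy": 0, "wz": 0},
  {"x": 0, "y": 0, "z": 0, "wx": 0, "wy": 0, "wz": 0},
  {"x": 0, "y": 0, "z": 0, "wx": 0, "wy": 0, "wz": 0},
])

```text
t: 11.0
tcp_pos: [573.8, -241.3, 190.6]
ee_rot: [[-0.0, -0.151, -0.988], [0.0, -0.988, 0.151], [-1.0, -0.0, 0.0]]
ft_force: [1.0, 0.0, -0.3]
gripper_width: 57.4
```

Run:
```python
from h import *
p,R=pose(); im=imaging.get_image('wrist'); cv2.imwrite('pics/w5.png',im); np.savez('w5.npz',p=p,R=R); print(p,pose()[0])
```

```text
[ 573.83658631 -241.26446041  190.61282419] [ 573.8520358  -241.30843263  190.63161743]
```

View pics/w5.png

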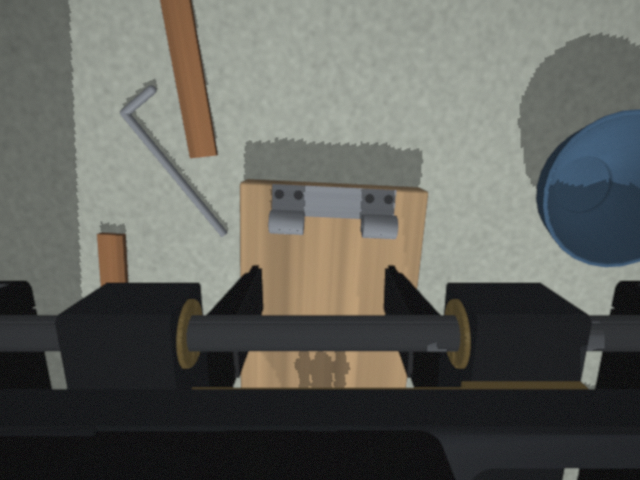

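Run:
```python
from h import *
im3=cv2.imread('pics/w5.png')
cv2.imwrite('pics/w5c.png',cv2.resize(im3[170:250,233:433],None,fx=4,fy=4,interpolation=cv2.INTER_CUBIC))
im3=cv2.imread('pics/w1.png')
cv2.imwrite('pics/w1e.png',cv2.resize(im3[245:305,235:405],None,fx=4.5,fy=4.5,interpolation=cv2.INTER_CUBIC))
```

```text
(no output)
```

View pics/w5c.png

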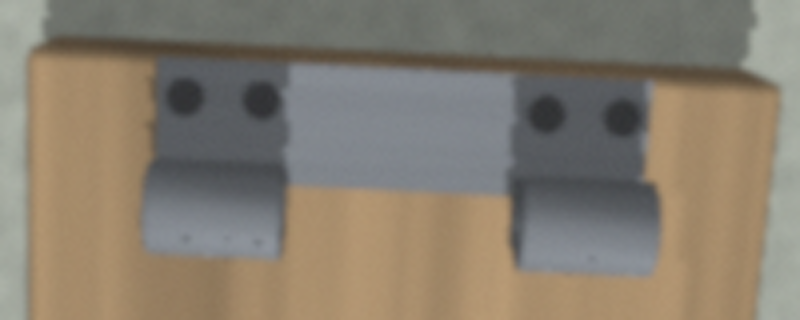

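View pics/w1e.png

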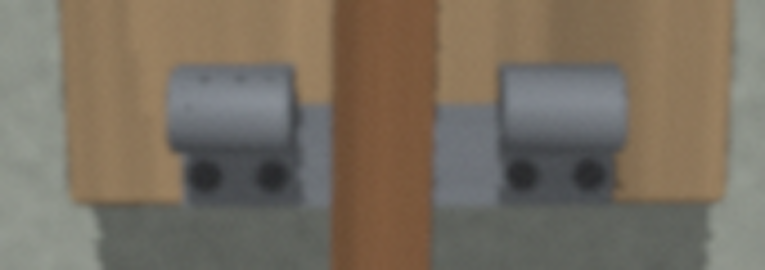

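Run:
```python
from h import *
np.set_printoptions(precision=2,suppress=True)
def ld(n): z=np.load(n);return z['p'],z['R']
px=np.array([np.cos(-.2),np.sin(-.2)]);py=np.array([-px[1],px[0]])
obs=[('w4.npz',(325.3,205.75),(323.8,262)),('w5.npz',(303.75,222.75),(361.25,226.25)),('w1.npz',(301,269),(345.9,268.7)),('w3.npz',(290.3,223.4),(347.3,222.6))]
A=[];B=[]
for n,a,b in obs:
    q=ld(n);P=onz(WR,*a,44,q);Q=onz(WR,*b,44,q);m=((P+Q)/2)[:2]
    d=P-Q
    print(n,m,m@px,m@py,np.linalg.norm(d),'yaw',(np.arctan2(-d[0],d[1])+np.pi/2)%np.pi-np.pi/2)
    if n!='w3.npz':
      for i in range(2):
        A.append([i==0,i==1,q[1][i,1],q[1][i,2]]);B.append(m[i])
x,res,_,_=np.linalg.lstsq(np.array(A,float),np.array(B),rcond=None)
print(x,np.array(A,float)@x-B)
```

```text
w4.npz [ 574.24 -247.21] 611.9020215517705 -128.19543674063635 47.701056148654125 yaw -0.20621924593958085
w5.npz [ 574.41 -249.77] 612.578269210251 -130.67765603350884 47.12889474169574 yaw -0.21356131463189176
w1.npz [ 571.07 -247.39] 608.83433708271 -129.00729929051886 46.275881427146814 yaw -0.19635549765111637
w3.npz [ 571.29 -247.62] 609.1011414929035 -129.18810646756833 46.52746191868366 yaw -0.20555677743911893
[ 572.79 -248.69    0.97   -1.81] [-0.17  0.12  0.02 -0.14  0.14  0.02]
```

```bash
for i in 1 2; do python3 - <<'E'
from cell import sensors, imaging, job
import numpy as np
np.set_printoptions(precision=4,suppress=True)
for i in range(2): w=imaging.camera_info('wrist'); print(w['tool_from_camera'][:3].ravel(),w['fx'],w['cx'],w['cy'])
print(np.load('w4.npz')['p'])
E
done
```

```text
[  -0.0004   -0.2438    0.9698 -160.8845    1.        0.0006    0.0006
    0.3428   -0.0007    0.9698    0.2438  -69.649 ] 384.9071352188597 322.97885024821596 235.78735330955467
[  -0.0004   -0.2438    0.9698 -160.8845    1.        0.0006    0.0006
    0.3428   -0.0007    0.9698    0.2438  -69.649 ] 384.9071352188597 322.97885024821596 235.78735330955467
[ 573.6619 -240.5231  190.7029]
[  -0.0004   -0.2438    0.9698 -160.8845    1.        0.0006    0.0006
    0.3428   -0.0007    0.9698    0.2438  -69.649 ] 384.9071352188597 322.97885024821596 235.78735330955467
[  -0.0004   -0.2438    0.9698 -160.8845    1.        0.0006    0.0006
    0.3428   -0.0007    0.9698    0.2438  -69.649 ] 384.9071352188597 322.97885024821596 235.78735330955467
[ 573.6619 -240.5231  190.7029]
```

send_rows([
  {"x": -0.018, "y": -0.038, "z": 0.0155, "wx": 0, "wy": 0, "wz": 0},
  {"x": -0.018, "y": -0.038, "z": 0.0155, "wx": 0, "wy": 0, "wz": 0},
  {"x": -0.018, "y": -0.038, "z": 0.0155, "wx": 0, "wy": 0, "wz": 0},
  {"x": -0.018, "y": -0.038, "z": 0.0155, "wx": 0, "wy": 0, "wz": 0},
  {"x": -0.018, "y": -0.038, "z": 0.0155, "wx": 0, "wy": 0, "wz": 0},
  {"x": -0.018, "y": -0.038, "z": 0.0155, "wx": 0, "wy": 0, "wz": 0},
  {"x": -0.018, "y": -0.038, "z": 0.0155, "wx": 0, "wy": 0, "wz": 0},
  {"x": -0.012, "y": -0.038, "z": 0.0155, "wx": 0, "wy": 0, "wz": 0},
])

```text
t: 11.85
tcp_pos: [498.2, 79.7, 330.1]
ee_rot: [[0.002, -0.153, -0.988], [0.0, -0.988, 0.153], [-1.0, -0.0, -0.002]]
ft_force: [0.9, 0.3, 0.2]
gripper_width: 57.3
```

send_rows([
  {"x": 0, "y": -0.038, "z": 0.0155, "wx": 0, "wy": 0, "wz": 0},
  {"x": 0, "y": -0.038, "z": 0.0155, "wx": 0, "wy": 0, "wz": 0},
  {"x": 0, "y": -0.038, "z": 0.0155, "wx": 0, "wy": 0, "wz": 0},
  {"x": 0, "y": -0.038, "z": 0.0155, "wx": 0, "wy": 0, "wz": 0},
  {"x": 0, "y": 0, "z": 0, "wx": -0.14, "wy": 0, "wz": 0},
  {"x": 0, "y": 0, "z": 0, "wx": -0.14, "wy": 0, "wz": 0},
  {"x": 0, "y": 0, "z": 0, "wx": -0.14, "wy": 0, "wz": 0},
  {"x": 0, "y": 0, "z": 0, "wx": -0.14, "wy": 0, "wz": 0},
])

```text
t: 12.65
tcp_pos: [460.9, 238.1, 328.7]
ee_rot: [[0.0, 0.401, -0.916], [0.0, -0.916, -0.401], [-1.0, -0.0, -0.0]]
ft_force: [-0.2, 0.1, -0.5]
gripper_width: 56.8
```

send_rows([
  {"x": 0, "y": 0, "z": 0, "wx": -0.14, "wy": 0, "wz": 0},
  {"x": 0, "y": 0, "z": 0, "wx": -0.14, "wy": 0, "wz": 0},
  {"x": 0, "y": 0, "z": 0, "wx": -0.14, "wy": 0, "wz": 0},
  {"x": 0, "y": 0, "z": 0, "wx": -0.14, "wy": 0, "wz": 0},
  {"x": 0, "y": 0, "z": 0, "wx": -0.14, "wy": 0, "wz": 0},
  {"x": 0, "y": 0, "z": 0, "wx": -0.14, "wy": 0, "wz": 0},
  {"x": 0, "y": 0, "z": 0, "wx": -0.14, "wy": 0, "wz": 0},
  {"x": 0, "y": 0, "z": 0, "wx": -0.14, "wy": 0, "wz": 0},
])

```text
t: 13.45
tcp_pos: [461.0, 238.0, 328.7]
ee_rot: [[0.0, 0.999, -0.039], [0.0, -0.039, -0.999], [-1.0, 0.0, -0.0]]
ft_force: [0.4, 0.5, 0.1]
gripper_width: 56.9
```

send_rows([
  {"x": 0, "y": 0, "z": 0, "wx": -0.14, "wy": 0, "wz": 0},
  {"x": 0, "y": 0, "z": 0, "wx": 0, "wy": 0, "wz": 0},
  {"x": 0, "y": 0, "z": 0, "wx": 0, "wy": 0, "wz": 0},
])

```text
t: 13.75
tcp_pos: [461.0, 238.0, 328.7]
ee_rot: [[0.0, 0.996, 0.09], [0.0, 0.09, -0.996], [-1.0, 0.0, -0.0]]
ft_force: [0.1, 0.3, 0.3]
gripper_width: 57.3
```

```bash
cat >> h.py <<'E'
import copy,os
if os.path.exists('wrc.npy'):
    WRC=dict(WR); WRC['tool_from_camera']=np.load('wrc.npy')
E
python3 - <<'E'
from h import *
T=np.array(WR['tool_from_camera']);print(T[:3,3]); T[1,3]-=.97;T[2,3]+=1.81
T[:3,:3]=T[:3,:3];np.save('wrc.npy',T)
p,R=pose(); im=imaging.get_image('wrist'); cv2.imwrite('pics/w6.png',im); np.savez('w6.npz',p=p,R=R); print(p,R)
E
```

```text
[-160.88442771    1.01235327  -67.91685211]
[461.01835441 237.97395672 328.676215  ] [[ 5.37444117e-05  9.95949705e-01  8.99120760e-02]
 [ 1.10689091e-04  8.99120696e-02 -9.95949701e-01]
 [-9.99999992e-01  6.34790167e-05 -1.05408496e-04]]
```

View pics/w6.png

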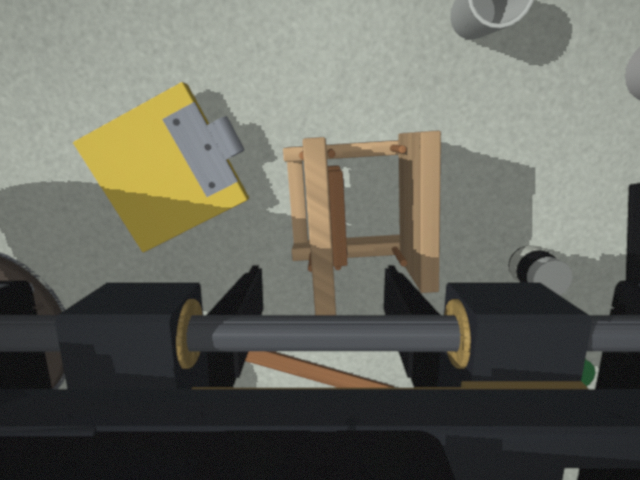

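Run:
```python
from h import *
T=np.eye(4);T[:3,:3]=[[-0.0004,-0.2438,0.9698],[1,0.0006,0.0006],[-0.0007,0.9698,0.2438]];T[:3,3]=[-160.8845,-.627,-67.84];np.save('wrc.npy',T)
im3=cv2.imread('pics/w6.png')
cv2.imwrite('pics/w6c.png',cv2.resize(im3[125:325,270:450],None,fx=3,fy=3,interpolation=cv2.INTER_CUBIC))
```

```text
(no output)
```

View pics/w6c.png

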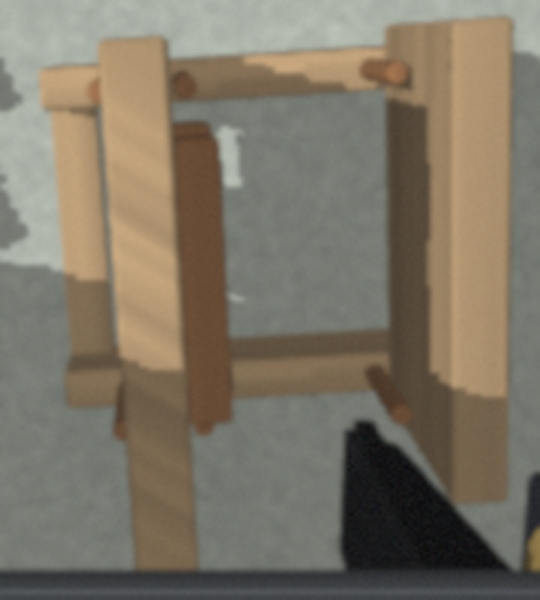

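Run:
```python
from h import *
np.set_printoptions(precision=2,suppress=True)
z=np.load('w6.npz');q=(z['p'],z['R'])
f=lambda x,y:(270+x/3,125+y/3)
o=lambda x,y,h=192:onz(WRC,*f(x,y),h,q)
L0,R0,L1,R1=o(100,41),o(167,38),o(135,570),o(197,570)
print(L0,R0,np.linalg.norm(L0-R0),L1,R1)
for a,b in((L0,L1),(R0,R1)):
    d=a-b;print('yaw',np.arctan2(-d[0],d[1]),np.linalg.norm(d[:2]))
m0=(L0+R0)/2;m1=(L1+R1)/2;d=(m0-m1)/np.linalg.norm(m0-m1);yaw=np.arctan2(-d[0],d[1]);print('center top',m0-75*d,yaw)
W=[o(511,17,148),o(505,497,148)];print('ware',W,np.linalg.norm(W[0]-W[1]));d=W[0]-W[1];print(np.arctan2(-d[0],d[1]))
```

```text
[439.74 304.43 192.  ] [456.35 306.67 192.  ] 16.755571650403 [460.75 162.03 192.  ] [478.06 163.6  192.  ]
yaw 0.14650169374733302 143.94240177545623
yaw 0.15058777274605978 144.7080185709453
center top [459.14 231.38 192.  ] 0.14855015221518095
ware [array([553.91, 321.54, 148.  ]), array([576.14, 176.43, 148.  ])] 146.80215988587017
0.15204268348124253
```

send_rows([
  {"x": 0.01, "y": 0, "z": 0, "wx": -0.058, "wy": 0, "wz": 0},
  {"x": 0.03, "y": -0.003, "z": 0.006, "wx": 0, "wy": 0, "wz": 0},
  {"x": 0.03, "y": 0, "z": 0, "wx": 0, "wy": 0, "wz": 0},
  {"x": 0.02, "y": 0, "z": 0, "wx": 0, "wy": 0, "wz": 0},
  {"x": 0.02, "y": 0, "z": 0, "wx": 0, "wy": 0, "wz": 0},
  {"x": 0, "y": 0, "z": 0, "wx": 0, "wy": 0, "wz": 0},
  {"x": 0, "y": 0, "z": 0, "wx": 0, "wy": 0, "wz": 0},
])

```text
t: 14.5
tcp_pos: [459.2, 231.7, 219.1]
ee_rot: [[-0.0, 0.989, 0.149], [0.0, 0.149, -0.989], [-1.0, -0.0, -0.0]]
ft_force: [-0.7, -0.2, 0.0]
gripper_width: 56.9
```

Run:
```python
from h import *
p,R=pose(); im=imaging.get_image('wrist'); cv2.imwrite('pics/w7.png',im); np.savez('w7.npz',p=p,R=R); print(p,R[:,1])
im=imaging.get_image('side'); cv2.imwrite('pics/s5.png',cv2.resize(im[100:280,150:330],(600,600)))
```

```text
[459.21448611 231.68594307 219.10221249] [ 9.88807409e-01  1.49197537e-01 -4.54175135e-05]
```

View pics/w7.png

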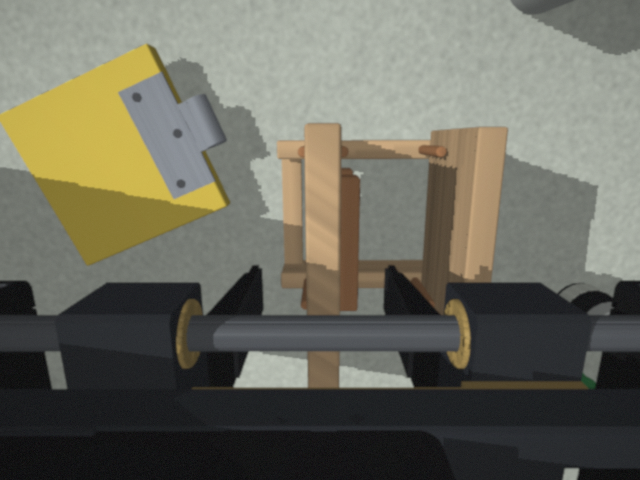

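View pics/s5.png

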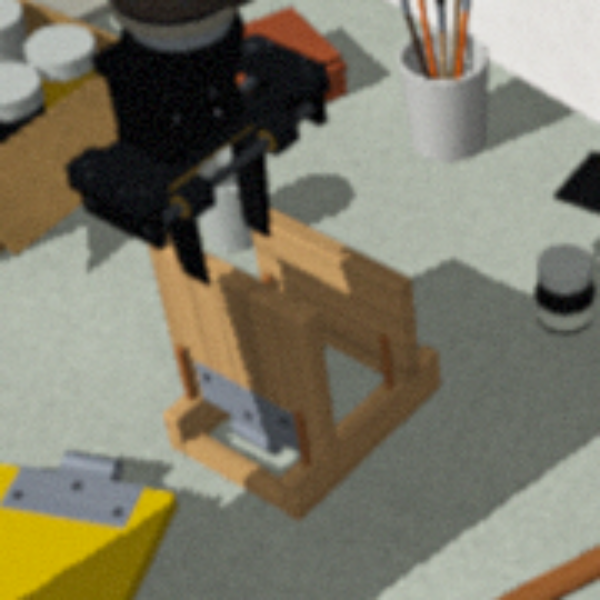

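Run:
```python
from h import *
np.set_printoptions(precision=2,suppress=True)
z=np.load('w7.npz');q=(z['p'],z['R'])
im=cv2.imread('pics/w7.png')
for r in (140,200,290,310,370): 
    print(r,im[r,296:350:1,2].tolist())
for a in [(305.5,124),(341.5,124),(306,290),(340.5,290),(307.5,375),(338.5,375)]:
    P=onz(WRC,*a,192,q);print(a,P,q[1].T@(P-q[0]))
```

```text
140 [177, 178, 176, 173, 173, 174, 173, 174, 177, 187, 192, 189, 186, 185, 184, 184, 184, 184, 184, 181, 183, 181, 182, 183, 181, 181, 181, 181, 181, 180, 178, 179, 179, 179, 179, 177, 178, 178, 178, 178, 176, 172, 159, 138, 120, 121, 136, 147, 146, 147, 149, 150, 150, 151]
200 [183, 179, 177, 175, 167, 142, 117, 120, 132, 163, 185, 191, 190, 188, 188, 187, 188, 188, 189, 187, 186, 187, 187, 186, 184, 184, 183, 183, 184, 184, 186, 187, 189, 191, 192, 191, 192, 192, 193, 192, 191, 183, 161, 137, 116, 107, 108, 107, 107, 106, 105, 105, 105, 105]
290 [123, 123, 123, 122, 122, 117, 101, 84, 80, 86, 94, 105, 115, 118, 120, 121, 120, 119, 120, 118, 120, 119, 121, 120, 120, 120, 120, 121, 120, 122, 122, 122, 123, 124, 126, 124, 128, 128, 129, 129, 129, 125, 119, 114, 108, 110, 108, 107, 106, 104, 104, 105, 106, 103]
310 [115, 113, 117, 117, 117, 120, 121, 117, 116, 114, 106, 101, 105, 108, 110, 112, 112, 111, 111, 110, 111, 110, 111, 110, 109, 110, 110, 110, 112, 111, 112, 114, 115, 117, 121, 122, 121, 123, 121, 123, 121, 116, 114, 104, 102, 106, 104, 104, 105, 104, 104, 105, 105, 104]
370 [178, 178, 176, 177, 176, 176, 177, 179, 181, 183, 178, 152, 120, 115, 122, 125, 125, 124, 126, 123, 123, 124, 123, 122, 122, 121, 121, 121, 119, 119, 120, 118, 119, 117, 118, 117, 117, 117, 117, 115, 111, 109, 114, 144, 170, 177, 179, 177, 181, 182, 183, 182, 177, 175]
(305.5, 124) [439.42 304.22 192.  ] [ 27.11  -8.75 -74.67]
(341.5, 124) [456.12 306.75 192.  ] [ 27.11   8.14 -74.69]
(306, 290) [451.25 221.78 192.  ] [27.1  -9.35  8.61]
(340.5, 290) [469.06 224.48 192.  ] [27.1   8.66  8.6 ]
(307.5, 375) [459.08 172.06 192.  ] [27.1  -9.03 58.94]
(338.5, 375) [476.06 174.63 192.  ] [27.1   8.15 58.93]
```

send_rows([
  {"x": 0.02, "y": 0, "z": 0, "wx": 0, "wy": 0, "wz": 0},
  {"x": 0.02, "y": 0, "z": 0, "wx": 0, "wy": 0, "wz": 0},
  {"x": 0.015, "y": 0, "z": 0, "wx": 0, "wy": 0, "wz": 0},
  {"x": 0.006, "y": 0, "z": 0, "wx": 0, "wy": 0, "wz": 0},
  {"x": 0, "y": 0, "z": 0, "wx": 0, "wy": 0, "wz": 0},
])

```text
t: 15.1
tcp_pos: [459.1, 231.7, 157.8]
ee_rot: [[-0.0, 0.989, 0.15], [0.0, 0.15, -0.989], [-1.0, -0.0, -0.0]]
ft_force: [0.6, 0.7, 1.3]
gripper_width: 56.8
```

send_rows([
  {"x": 0, "y": 0, "z": 0, "wx": 0, "wy": 0, "wz": 0},
  {"x": 0, "y": 0, "z": 0, "wx": 0, "wy": 0, "wz": 0},
  {"x": 0, "y": 0, "z": 0, "wx": 0, "wy": 0, "wz": 0},
  {"x": 0, "y": 0, "z": 0, "wx": 0, "wy": 0, "wz": 0},
  {"x": 0, "y": 0, "z": 0, "wx": 0, "wy": 0, "wz": 0},
  {"x": 0, "y": 0, "z": 0, "wx": 0, "wy": 0, "wz": 0},
  {"x": 0, "y": 0, "z": 0, "wx": 0, "wy": 0, "wz": 0},
  {"x": 0, "y": 0, "z": 0, "wx": 0, "wy": 0, "wz": 0},
], claw=1)

```text
t: 15.9
tcp_pos: [459.1, 231.7, 157.8]
ee_rot: [[0.0, 0.989, 0.15], [0.0, 0.15, -0.989], [-1.0, 0.0, -0.0]]
ft_force: [0.3, -0.0, 2.4]
gripper_width: 18.1
```

send_rows([
  {"x": -0.005, "y": 0, "z": 0, "wx": 0, "wy": 0, "wz": 0},
  {"x": -0.01, "y": 0, "z": 0, "wx": 0, "wy": 0, "wz": 0},
  {"x": -0.015, "y": 0, "z": 0, "wx": 0, "wy": 0, "wz": 0},
  {"x": -0.02, "y": 0, "z": 0, "wx": 0, "wy": 0, "wz": 0},
  {"x": -0.02, "y": 0, "z": 0, "wx": 0, "wy": 0, "wz": 0},
  {"x": -0.02, "y": 0, "z": 0, "wx": 0, "wy": 0, "wz": 0},
  {"x": -0.02, "y": 0, "z": 0, "wx": 0, "wy": 0, "wz": 0},
  {"x": -0.01, "y": 0, "z": 0, "wx": 0, "wy": 0, "wz": 0},
])

```text
t: 16.7
tcp_pos: [459.2, 231.7, 279.7]
ee_rot: [[0.002, 0.989, 0.15], [0.001, 0.15, -0.989], [-1.0, 0.002, -0.001]]
ft_force: [0.1, -0.1, -3.8]
gripper_width: 17.6
```

send_rows([
  {"x": 0, "y": 0, "z": 0, "wx": 0, "wy": 0, "wz": 0},
  {"x": 0, "y": 0, "z": 0, "wx": 0, "wy": 0, "wz": 0},
])

```text
t: 16.9
tcp_pos: [458.7, 231.5, 277.1]
ee_rot: [[-0.001, 0.989, 0.15], [-0.0, 0.15, -0.989], [-1.0, -0.001, 0.0]]
ft_force: [-0.3, 0.4, -4.1]
gripper_width: 18.0
```

Run:
```python
from h import *
p,R=pose(); im=imaging.get_image('wrist'); cv2.imwrite('pics/w8.png',im); print(p,R[:,0],R[:,1])
im=imaging.get_image('side'); cv2.imwrite('pics/s6.png',cv2.resize(im[60:280,130:350],(600,600)))
im=imaging.get_image('scene'); cv2.imwrite('pics/a6.png',im)
```

```text
[458.670541   231.48767495 277.11595958] [-6.97293649e-04 -1.88246010e-04 -9.99999739e-01] [ 9.88617416e-01  1.50449627e-01 -7.17678375e-04]
```

View pics/s6.png

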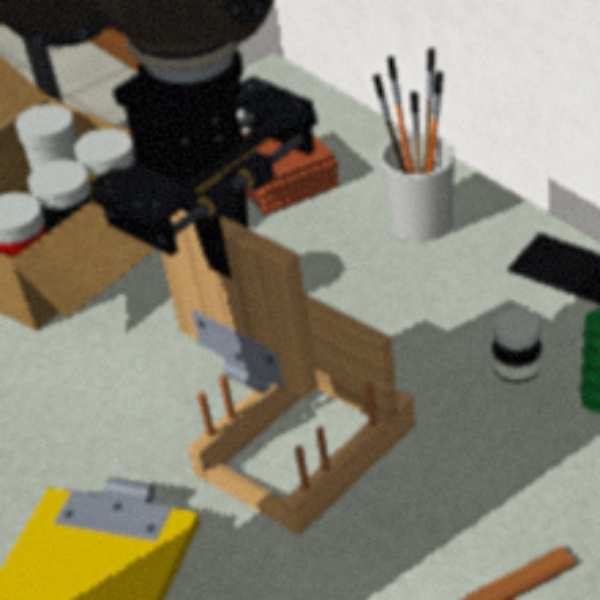

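View pics/a6.png

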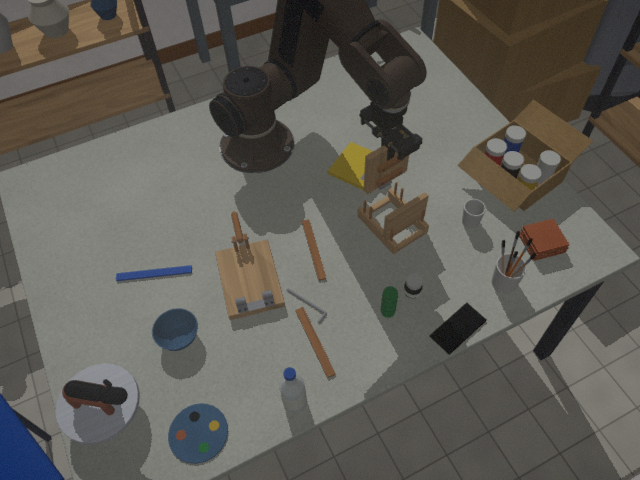

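View pics/w8.png

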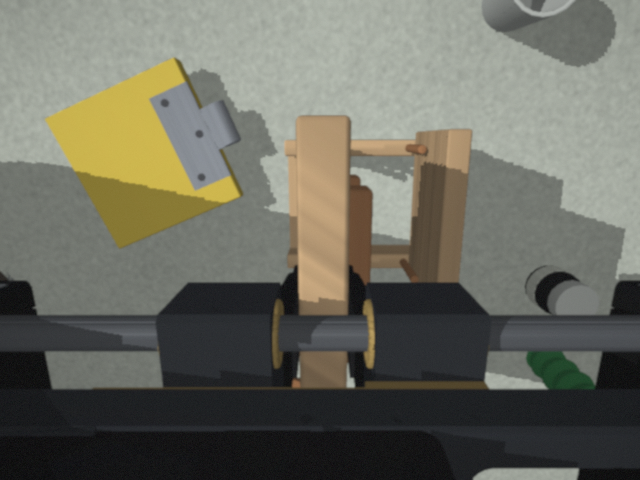

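send_rows([
  {"x": 0, "y": 0.001, "z": 0.01, "wx": 0, "wy": 0, "wz": 0},
  {"x": 0, "y": 0.002, "z": 0.022, "wx": 0, "wy": 0, "wz": 0},
  {"x": 0, "y": 0.003, "z": 0.034, "wx": 0, "wy": 0, "wz": 0},
  {"x": 0, "y": 0.003, "z": 0.034, "wx": 0, "wy": 0, "wz": 0},
  {"x": 0, "y": 0.003, "z": 0.034, "wx": 0, "wy": 0, "wz": 0},
  {"x": 0, "y": 0.003, "z": 0.034, "wx": 0, "wy": 0, "wz": 0},
  {"x": 0, "y": 0.003, "z": 0.034, "wx": 0, "wy": 0, "wz": 0},
  {"x": 0, "y": 0.003, "z": 0.034, "wx": 0, "wy": 0, "wz": 0},
])

```text
t: 17.85
tcp_pos: [515.3, -0.6, 277.3]
ee_rot: [[-0.0, 0.989, 0.15], [0.0, 0.15, -0.989], [-1.0, -0.0, -0.0]]
ft_force: [0.7, 1.0, -1.6]
gripper_width: 17.9
```

send_rows([
  {"x": 0, "y": 0.003, "z": 0.034, "wx": 0, "wy": 0, "wz": 0},
  {"x": 0, "y": 0.003, "z": 0.034, "wx": 0, "wy": 0, "wz": 0},
  {"x": 0, "y": 0.003, "z": 0.034, "wx": 0, "wy": 0, "wz": 0},
  {"x": 0, "y": 0.003, "z": 0.034, "wx": 0, "wy": 0, "wz": 0},
  {"x": 0, "y": 0.003, "z": 0.034, "wx": 0, "wy": 0, "wz": 0},
  {"x": 0, "y": 0.003, "z": 0.034, "wx": 0, "wy": 0, "wz": 0},
  {"x": 0, "y": 0.003, "z": 0.034, "wx": 0, "wy": 0, "wz": 0},
  {"x": 0, "y": 0.002, "z": 0.019, "wx": 0, "wy": 0, "wz": 0},
])

```text
t: 18.65
tcp_pos: [576.5, -252.1, 276.8]
ee_rot: [[-0.001, 0.989, 0.149], [0.0, 0.149, -0.989], [-1.0, -0.001, -0.0]]
ft_force: [-0.2, -0.2, -2.6]
gripper_width: 18.0
```

send_rows([
  {"x": 0, "y": 0, "z": 0, "wx": 0.08, "wy": 0, "wz": 0},
  {"x": 0, "y": 0, "z": 0, "wx": 0.1, "wy": 0, "wz": 0},
  {"x": 0, "y": 0, "z": 0, "wx": 0.1, "wy": 0, "wz": 0},
  {"x": 0, "y": 0, "z": 0, "wx": 0.075, "wy": 0, "wz": 0},
  {"x": 0, "y": 0, "z": 0, "wx": 0, "wy": 0, "wz": 0},
  {"x": 0, "y": 0, "z": 0, "wx": 0, "wy": 0, "wz": 0},
])

```text
t: 19.25
tcp_pos: [576.5, -249.1, 277.4]
ee_rot: [[-0.0, 0.98, -0.2], [0.0, -0.2, -0.98], [-1.0, -0.0, -0.0]]
ft_force: [-0.7, 1.2, -2.4]
gripper_width: 17.9
```

send_rows([
  {"x": 0.015, "y": -0.0007, "z": 0, "wx": 0.003, "wy": 0, "wz": 0},
  {"x": 0.02, "y": 0, "z": 0, "wx": 0, "wy": 0, "wz": 0},
  {"x": 0.02, "y": 0, "z": 0, "wx": 0, "wy": 0, "wz": 0},
  {"x": 0.015, "y": 0, "z": 0, "wx": 0, "wy": 0, "wz": 0},
  {"x": 0.004, "y": 0, "z": 0, "wx": 0, "wy": 0, "wz": 0},
  {"x": 0, "y": 0, "z": 0, "wx": 0, "wy": 0, "wz": 0},
  {"x": 0, "y": 0, "z": 0, "wx": 0, "wy": 0, "wz": 0},
])

```text
t: 19.95
tcp_pos: [576.3, -249.2, 204.4]
ee_rot: [[0.001, 0.979, -0.205], [-0.0, -0.205, -0.979], [-1.0, 0.001, 0.0]]
ft_force: [-0.3, 0.5, -1.9]
gripper_width: 18.1
```

Run:
```python
from h import *
p,R=pose(); im=imaging.get_image('wrist'); cv2.imwrite('pics/w9.png',im); print(p,R[:,0],R[:,1]); np.savez('w9.npz',p=p,R=R)
im=imaging.get_image('side'); cv2.imwrite('pics/s9r.png',im); cv2.imwrite('pics/s9.png',cv2.resize(im[220:370,330:480],(600,600),interpolation=cv2.INTER_CUBIC))
im=imaging.get_image('scene'); cv2.imwrite('pics/a9r.png',im); cv2.imwrite('pics/a9.png',cv2.resize(im[190:330,200:340],(600,600),interpolation=cv2.INTER_CUBIC))
```

```text
[ 576.28153277 -249.18186812  204.43613841] [ 9.67435925e-04 -4.55585092e-04 -9.99999428e-01] [ 0.97878977 -0.20486458  0.00104025]
```

View pics/s9.png

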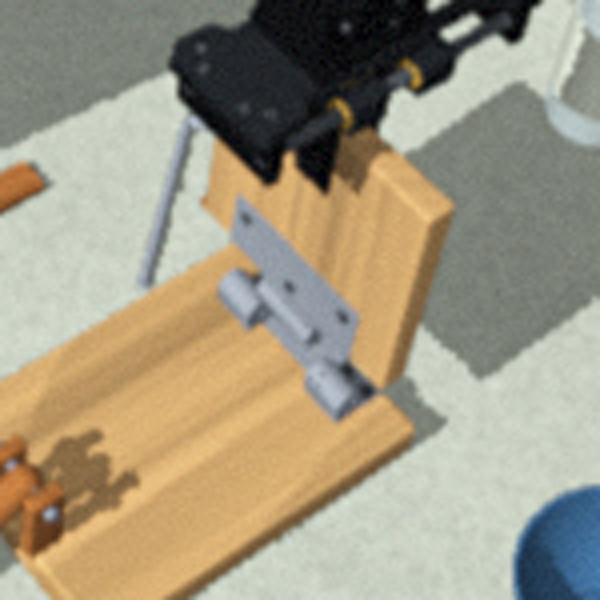

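View pics/a9.png

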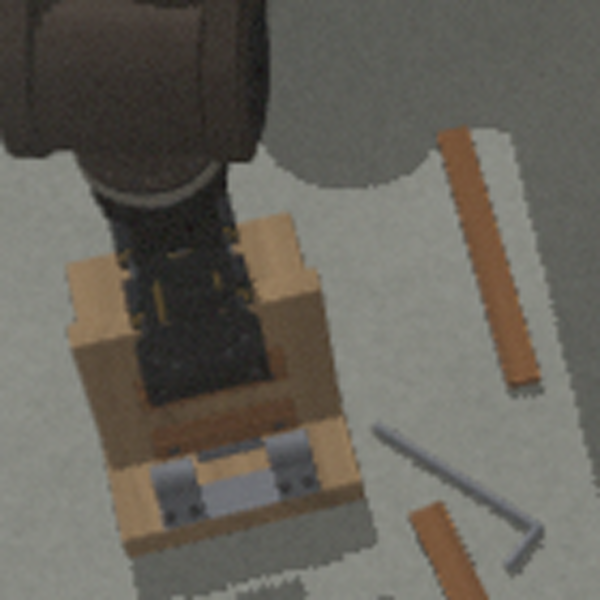

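View pics/w9.png

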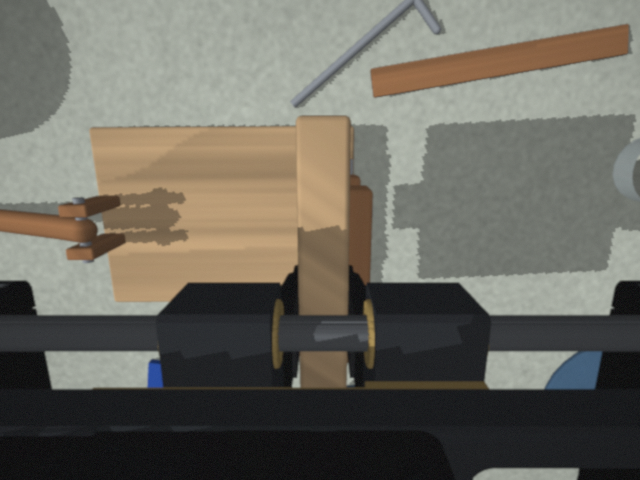

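send_rows([
  {"x": 0.006, "y": -0.0005, "z": 0, "wx": 0, "wy": 0, "wz": 0},
  {"x": 0.005, "y": 0, "z": 0, "wx": 0, "wy": 0, "wz": 0},
  {"x": 0.002, "y": 0, "z": 0, "wx": 0, "wy": 0, "wz": 0},
  {"x": 0.002, "y": 0, "z": 0, "wx": 0, "wy": 0, "wz": 0},
  {"x": 0, "y": 0, "z": 0, "wx": 0, "wy": 0, "wz": 0},
])

```text
t: 20.6
tcp_pos: [575.4, -248.9, 188.3]
ee_rot: [[-0.0, 0.979, -0.206], [0.0, -0.206, -0.979], [-1.0, -0.0, -0.0]]
ft_force: [0.6, 0.7, -2.4]
gripper_width: 17.6
```

send_rows([
  {"x": 0.003, "y": 0, "z": 0, "wx": 0, "wy": 0, "wz": 0},
  {"x": 0.002, "y": 0, "z": 0, "wx": 0, "wy": 0, "wz": 0},
  {"x": 0, "y": 0, "z": 0, "wx": 0, "wy": 0, "wz": 0},
])

```text
t: 20.9
tcp_pos: [575.4, -248.9, 183.3]
ee_rot: [[-0.0, 0.979, -0.206], [0.0, -0.206, -0.979], [-1.0, -0.0, -0.0]]
ft_force: [0.3, 0.4, -1.8]
gripper_width: 17.9
```

Run:
```python
from h import *
s=sensors.get_state();p,R=pose();print(p,s['ft_force'],s['moment'])
im=imaging.get_image('side'); cv2.imwrite('pics/s10r.png',im); cv2.imwrite('pics/s10.png',cv2.resize(im[270:340,370:440],(600,600),interpolation=cv2.INTER_CUBIC))
im=imaging.get_image('scene'); cv2.imwrite('pics/a10r.png',im); cv2.imwrite('pics/a10.png',cv2.resize(im[270:330,220:290],(700,600),interpolation=cv2.INTER_CUBIC))
```

```text
[ 575.38568784 -248.86917595  183.2804644 ] [ 0.2581111   0.39109701 -1.81765475] [-0.08538825  0.06884491 -0.00946872]
```

View pics/s10.png

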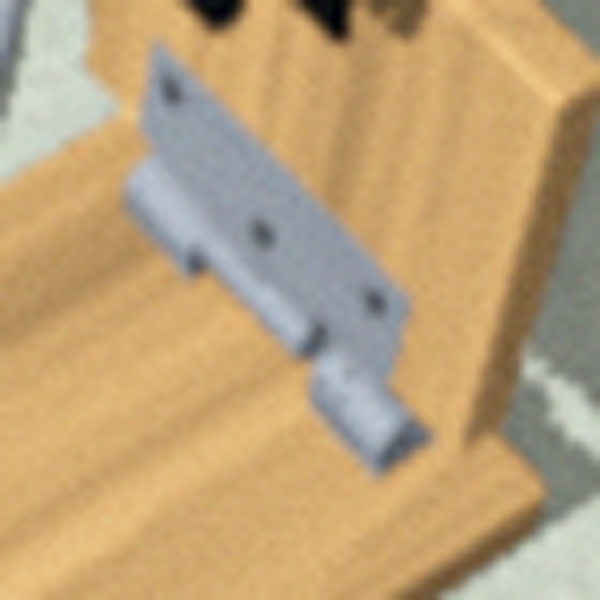

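View pics/a10.png

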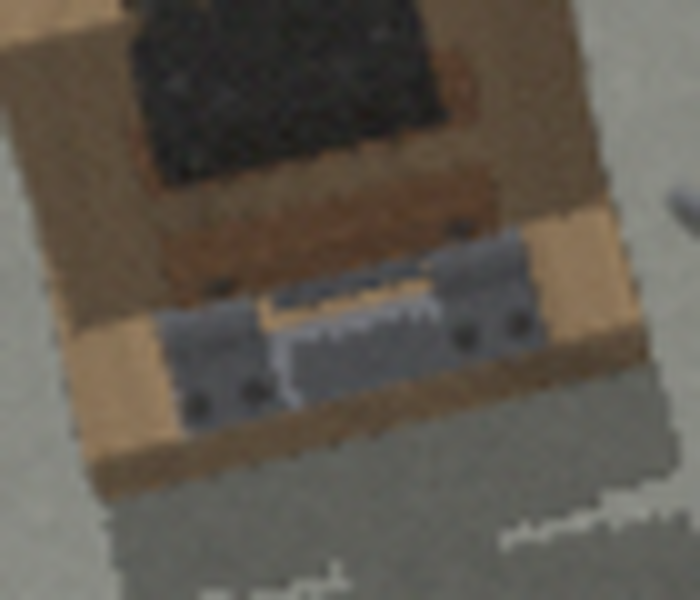

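send_rows([
  {"x": 0.003, "y": 0.0004, "z": 0, "wx": 0, "wy": 0, "wz": 0},
  {"x": 0.0025, "y": 0, "z": 0, "wx": 0, "wy": 0, "wz": 0},
  {"x": 0.002, "y": 0, "z": 0, "wx": 0, "wy": 0, "wz": 0},
  {"x": 0.001, "y": 0, "z": 0, "wx": 0, "wy": 0, "wz": 0},
  {"x": 0, "y": 0, "z": 0, "wx": 0, "wy": 0, "wz": 0},
  {"x": 0, "y": 0, "z": 0, "wx": 0, "wy": 0, "wz": 0},
])

```text
t: 21.6
tcp_pos: [575.9, -249.0, 175.1]
ee_rot: [[0.0, 0.979, -0.206], [0.0, -0.206, -0.979], [-1.0, 0.0, -0.0]]
ft_force: [-0.7, -0.3, -2.8]
gripper_width: 17.8
```

Run:
```python
from h import *
s=sensors.get_state();p,R=pose();print(p,s['ft_force'],s['moment'])
ims=[imaging.get_image('side').astype(float) for _ in range(4)]
im=np.mean(ims,0).astype(np.uint8); cv2.imwrite('pics/s11r.png',im); cv2.imwrite('pics/s11.png',cv2.resize(im[280:335,375:430],(770,600),interpolation=cv2.INTER_CUBIC))
im=np.mean([imaging.get_image('scene').astype(float) for _ in range(4)],0).astype(np.uint8); cv2.imwrite('pics/a11r.png',im); cv2.imwrite('pics/a11.png',cv2.resize(im[285:320,225:285],(780,455),interpolation=cv2.INTER_CUBIC))
```

```text
[ 575.9173914  -248.99971887  175.14223201] [-0.73710223 -0.28463217 -2.77643266] [-0.06866231  0.08333544  0.0135782 ]
```

View pics/s11.png

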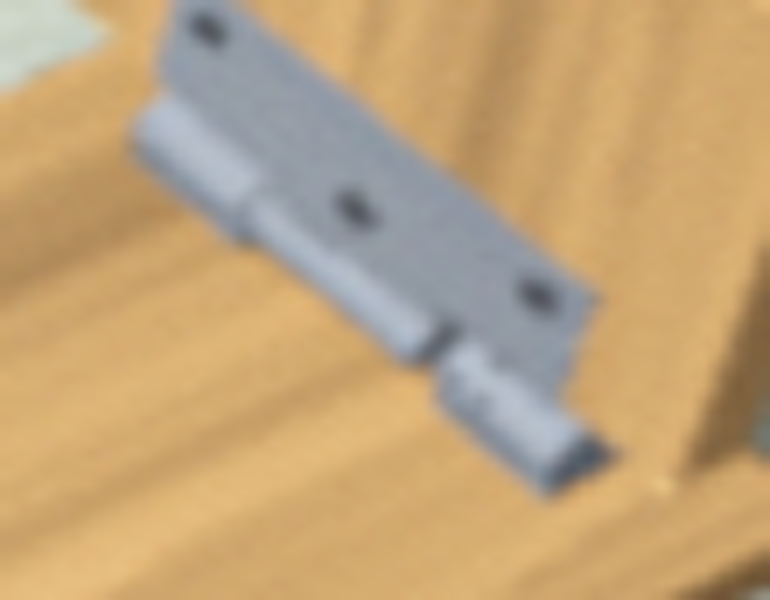

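View pics/a11.png

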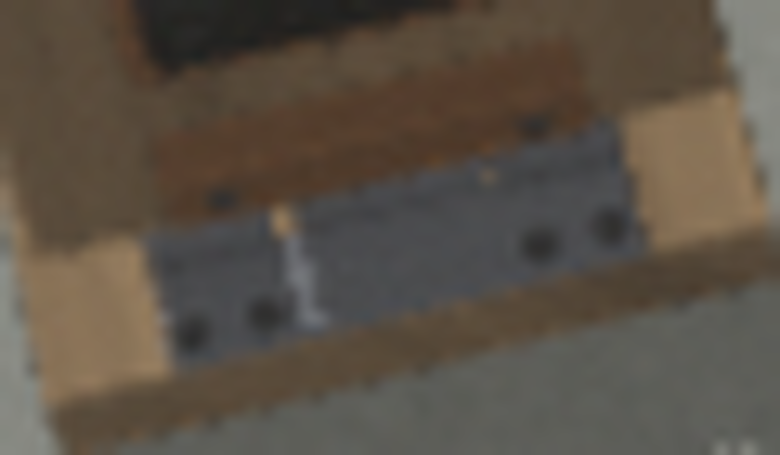

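Run:
```python
from h import *
from scipy.ndimage import map_coordinates
np.set_printoptions(precision=2,suppress=True)
im=cv2.imread('pics/s11r.png').astype(float)
sat=im[:,:,2]-im[:,:,0]   # R-B: wood high, steel ~0
# axis direction predicted from calibration
T=np.array([572.8,-248.7,44]);px=np.array([np.cos(-.204),np.sin(-.204),0]);py=np.array([-px[1],px[0],0]);pz=np.array([0,0,1])
c=proj(SD,T);Jy=(proj(SD,T+30*py)-proj(SD,T-30*py))/60;Jx=(proj(SD,T+5*px)-proj(SD,T-5*px))/10;Jz=(proj(SD,T+5*pz)-proj(SD,T-5*pz))/10
u=Jy/np.linalg.norm(Jy);n=np.array([-u[1],u[0]])
if n[1]<0:n=-n
print(c,Jy,Jx@n,Jz@n,n, 'mm/px')
for s in np.arange(-56,57,4):
    b=proj(SD,T+s*py)
    t=np.arange(-8,14,.1);pts=b[:,None]+n[:,None]*t
    pr=map_coordinates(sat,[pts[1],pts[0]],order=1)
    i=np.where((pr[:-1]<45)&(pr[1:]>=45))[0]
    print(s,np.round(t[i],2),np.round(pr[::20]))
```

```text
[401.64 304.39] [-0.29 -0.3 ] -0.3844899645703278 -0.2100101378137531 [-0.72  0.69] mm/px
-56 [2.2] [103. 102. 102.  94.  47.  43.  65.  82. 103. 100. 102.]
-52 [5.9] [101. 101. 100.  94.   3. -18. -17.  45. 103. 101. 101.]
-48 [5.9] [100.  98. 101.  91.  -5. -21. -23.  46. 104. 101. 101.]
-44 [6.] [ 99.  99. 101.  87.  -8. -21. -21.  44. 101.  99. 100.]
-40 [6.] [100. 101.  84.  36. -20. -20. -20.  44. 102. 101. 100.]
-36 [5.8] [ 99.  70.   1. -17. -21. -21. -19.  52. 101. 100. 100.]
-32 [5.8] [ 46.  -5. -22. -19. -21. -20. -22.  56. 101.  99.  98.]
-28 [5.5] [-17. -19. -19. -18. -18. -21. -18.  67. 107. 102. 101.]
-24 [4.3] [-18. -14. -18. -18. -20. -21.  25. 101. 104. 104. 104.]
-20 [4.1] [-16. -14. -19. -18. -17. -16.  39. 102. 103. 102. 103.]
-16 [4.8] [-18. -19. -17. -18. -15. -19.  -4.  94. 100. 100. 100.]
-12 [4.7] [-20. -18. -18. -18. -19. -21.   1.  95.  96.  95.  96.]
-8 [4.6] [-19. -17. -18. -18. -18. -22.   5. 100. 100.  99.  97.]
-4 [4.6] [-20. -19. -18. -18. -19. -23.   3.  99.  99.  99. 100.]
0 [4.5] [-19. -18. -17. -16. -18. -22.   8. 101. 102. 102. 100.]
4 [4.5] [-2
[... 209 characters left out ...]
 -16. -18. -21.   3.  97.  99. 100. 102.]
20 [5.3] [-20. -19. -17. -19. -19. -19. -10.  72.  99. 100. 101.]
24 [6.] [-20. -20. -18. -18. -18. -20. -19.  43.  97.  97.  97.]
28 [5.8] [-19. -18. -18. -18. -17. -20. -19.  52.  99.  98.  96.]
32 [5.8] [-21. -17. -17. -18. -21. -20. -21.  56.  96.  97.  97.]
36 [5.9] [-20. -17. -18. -18. -20. -23. -21.  46.  91.  89.  91.]
40 [5.9] [-20. -18. -17. -18. -18. -21. -19.  46.  89.  87.  87.]
44 [5.8] [-20. -17. -17. -18. -21. -21. -19.  54.  89.  90.  90.]
48 [5.6] [-20. -18. -18. -19. -22. -21. -13.  61.  91.  89.  89.]
52 [4.4] [-17. -18. -18. -19. -19. -15.  28.  90.  93.  91.  90.]
56 [0.5] [-19. -17. -18. -18.  33.  60.  91. 100.  96.  95.  94.]
```

Run:
```python
import cv2
im=cv2.imread('pics/s11r.png')
cv2.imwrite('pics/s12.png',cv2.resize(im[255:335,380:480],(800,640),interpolation=cv2.INTER_CUBIC)[:600])
im=cv2.imread('pics/a11r.png')
cv2.imwrite('pics/a12.png',cv2.resize(im[235:325,200:300],(800,720),interpolation=cv2.INTER_CUBIC)[100:700])
```

```text
(no output)
```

View pics/s12.png

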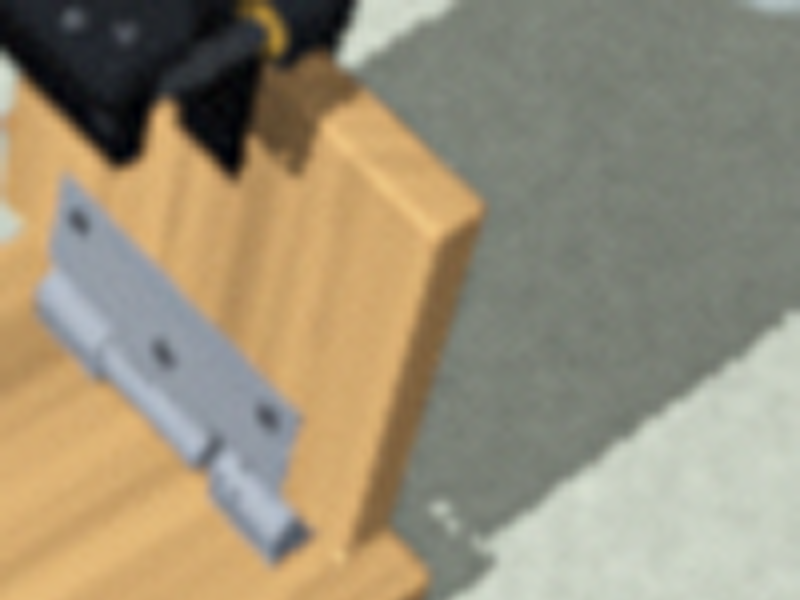

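View pics/a12.png

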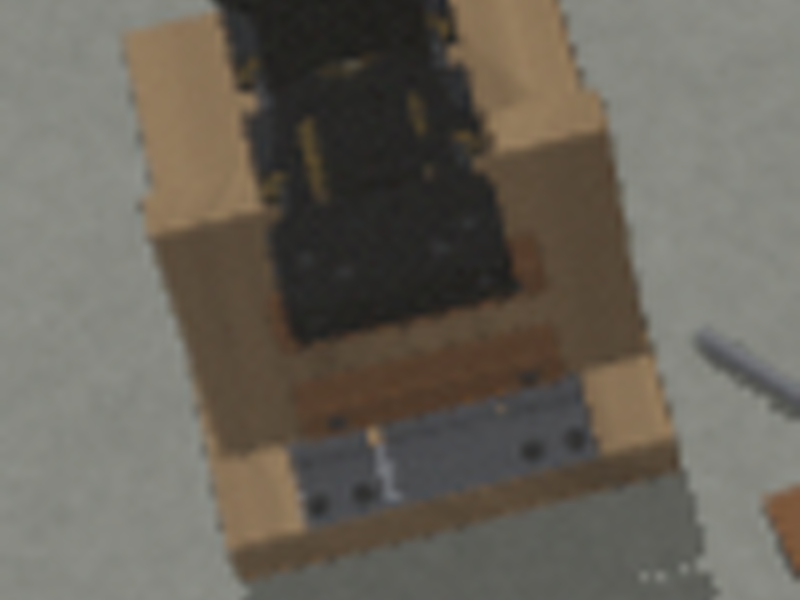

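```bash
cat > cmp.py <<'E'
from h import *
np.set_printoptions(precision=2,suppress=True)
yaw=-.204
T=np.array([572.8,-248.7,44]);px=np.array([np.cos(yaw),np.sin(yaw),0]);py=np.array([-px[1],px[0],0]);pz=np.array([0,0,1.])
W=lambda v:T+v[0]*px+v[1]*py+v[2]*pz
def J(C,v):
    v=np.array(v,float);return np.array([(proj(C,W(v+5*e))-proj(C,W(v-5*e)))/10 for e in np.eye(3)]).T
def show(C,name,v,m):
    d=np.array(m)-proj(C,W(v));print(name,'meas-pred px',d,' J',J(C,v).round(2).tolist())
    return d
print('SIDE');
show(SD,'bed -y hinge',(30,-80,-14),(433.75,327.25))
show(SD,'smooth top -y',(-6,-75,165),(434.75,285))
show(SD,'back top -y',(12,-75,165),(440.6,281.5))
show(SD,'smooth bot -y',(-6,-75,15),(423.1,324.75))
print('SCENE')
show(SC,'bed -y',(30,-80,-14),(229.4,316))
show(SC,'bed +y',(30,80,-14),(284.6,302.1))
show(SC,'back top -y',(12,-75,165),(218.75,276.9))
show(SC,'back top +y',(12,75,165),(275.9,263.1))
show(SC,'back bot -y',(12,-75,15),(226.9,303.75))
show(SC,'back bot +y',(12,75,15),(281,291.5))
E
python3 cmp.py
python3 - <<'E'
from h import *
# other bed corners in the clean initial images
import runpy
E
```

```text
SIDE
bed -y hinge meas-pred px [-0.69  1.16]  J [[0.33, -0.31, 0.08], [-0.22, -0.32, -0.24]]
smooth top -y meas-pred px [-0.39  0.33]  J [[0.38, -0.35, 0.09], [-0.24, -0.34, -0.3]]
back top -y meas-pred px [-1.29  1.04]  J [[0.37, -0.36, 0.09], [-0.23, -0.34, -0.3]]
smooth bot -y meas-pred px [ 0.1  -0.75]  J [[0.34, -0.31, 0.07], [-0.23, -0.33, -0.24]]
SCENE
bed -y meas-pred px [2.1  0.83]  J [[0.06, 0.36, -0.06], [0.31, -0.09, -0.17]]
bed +y meas-pred px [0.91 0.94]  J [[0.08, 0.35, -0.03], [0.3, -0.09, -0.17]]
back top -y meas-pred px [1.86 0.63]  J [[0.06, 0.39, -0.07], [0.33, -0.09, -0.2]]
back top +y meas-pred px [1.17 0.64]  J [[0.08, 0.38, -0.04], [0.32, -0.09, -0.21]]
back bot -y meas-pred px [ 0.6  -0.48]  J [[0.06, 0.36, -0.06], [0.31, -0.09, -0.17]]
back bot +y meas-pred px [1.34 0.4 ]  J [[0.08, 0.35, -0.03], [0.3, -0.09, -0.18]]
```

send_rows([
  {"x": 0.001, "y": 0, "z": 0.001, "wx": 0, "wy": 0, "wz": 0},
  {"x": 0.001, "y": 0, "z": 0, "wx": 0, "wy": 0, "wz": 0},
  {"x": 0, "y": 0, "z": 0, "wx": 0, "wy": 0, "wz": 0},
])

```text
t: 22.3
tcp_pos: [575.6, -250.0, 172.9]
ee_rot: [[-0.0, 0.979, -0.206], [0.0, -0.206, -0.979], [-1.0, -0.0, -0.0]]
ft_force: [0.9, 0.0, -2.8]
gripper_width: 17.7
```

send_rows([
  {"x": 0.0007, "y": 0, "z": 0, "wx": 0, "wy": 0, "wz": 0},
  {"x": 0, "y": 0, "z": 0, "wx": 0, "wy": 0, "wz": 0},
])

```text
t: 22.5
tcp_pos: [575.6, -250.0, 172.3]
ee_rot: [[-0.0, 0.979, -0.205], [0.0, -0.205, -0.979], [-1.0, -0.0, -0.0]]
ft_force: [0.4, 0.2, -3.2]
gripper_width: 17.7
```

send_rows([
  {"x": 0.0005, "y": 0, "z": 0, "wx": 0, "wy": 0, "wz": 0},
  {"x": 0, "y": 0, "z": 0, "wx": 0, "wy": 0, "wz": 0},
])

```text
t: 22.7
tcp_pos: [575.7, -250.0, 171.9]
ee_rot: [[0.0, 0.979, -0.206], [0.0, -0.206, -0.979], [-1.0, 0.0, -0.0]]
ft_force: [0.6, -0.3, -3.5]
gripper_width: 18.0
```

send_rows([
  {"x": 0.0005, "y": 0, "z": 0, "wx": 0, "wy": 0, "wz": 0},
  {"x": 0, "y": 0, "z": 0, "wx": 0, "wy": 0, "wz": 0},
])

```text
t: 22.9
tcp_pos: [575.7, -250.0, 171.4]
ee_rot: [[-0.0, 0.979, -0.206], [0.0, -0.206, -0.979], [-1.0, -0.0, -0.0]]
ft_force: [-0.2, 0.7, -3.7]
gripper_width: 18.4
```

send_rows([
  {"x": 0.0005, "y": 0, "z": 0, "wx": 0, "wy": 0, "wz": 0},
  {"x": 0, "y": 0, "z": 0, "wx": 0, "wy": 0, "wz": 0},
])

```text
t: 23.1
tcp_pos: [575.6, -249.9, 170.9]
ee_rot: [[-0.0, 0.979, -0.206], [0.0, -0.206, -0.979], [-1.0, -0.0, -0.0]]
ft_force: [0.1, -0.0, -2.6]
gripper_width: 17.9
```

send_rows([
  {"x": 0.0005, "y": 0, "z": 0, "wx": 0, "wy": 0, "wz": 0},
  {"x": 0, "y": 0, "z": 0, "wx": 0, "wy": 0, "wz": 0},
])

```text
t: 23.3
tcp_pos: [575.7, -250.0, 170.4]
ee_rot: [[0.0, 0.979, -0.205], [0.0, -0.205, -0.979], [-1.0, 0.0, -0.0]]
ft_force: [-0.0, 0.4, -2.0]
gripper_width: 17.7
```

send_rows([
  {"x": 0.0005, "y": 0, "z": 0, "wx": 0, "wy": 0, "wz": 0},
  {"x": 0, "y": 0, "z": 0, "wx": 0, "wy": 0, "wz": 0},
])

```text
t: 23.5
tcp_pos: [575.7, -250.0, 170.4]
ee_rot: [[0.0, 0.979, -0.205], [-0.0, -0.205, -0.979], [-1.0, 0.0, 0.0]]
ft_force: [-1.5, 1.1, 4.0]
gripper_width: 18.0
```

Run:
```python
from h import *
a=cv2.imread('pics/side0.png').astype(float);b=cv2.imread('pics/s4.png').astype(float)
im=((a+b)/2).astype(np.uint8)
cv2.imwrite('pics/s13.png',cv2.resize(im[278:330,375:430],(770,728),interpolation=cv2.INTER_CUBIC)[:600])
from scipy.ndimage import map_coordinates
T=np.array([572.8,-248.7,44]);px=np.array([np.cos(-.204),np.sin(-.204),0]);py=np.array([-px[1],px[0],0])
Jy=(proj(SD,T+30*py)-proj(SD,T-30*py))/60
u=Jy/np.linalg.norm(Jy);n=np.array([-u[1],u[0]]);n=n if n[1]>0 else -n
g=b.mean(2);sat=b[:,:,2]-b[:,:,0]
t=np.arange(-12,9,1.)
print(t)
for s in (-50,-46,-42,-38,-34,-30,-27,27,30,34,38,42,46,50):
    bb=proj(SD,T+s*py);pts=bb[:,None]+n[:,None]*t
    print(s,np.round(map_coordinates(g,[pts[1],pts[0]],order=1)).astype(int),np.round(map_coordinates(sat,[pts[1],pts[0]],order=1)).astype(int))
# predicted silhouette of 20mm tube
for r in (10,):
    best=[]
    for th in np.linspace(0,2*np.pi,361):
        v=T+r*np.cos(th)*px+r*np.sin(th)*np.array([0,0,1]);best.append((proj(SD,v)-proj(SD,T))@n)
    print('pred silhouette',min(best),max(best))
```

```text
[-12. -11. -10.  -9.  -8.  -7.  -6.  -5.  -4.  -3.  -2.  -1.   0.   1.
   2.   3.   4.   5.   6.   7.   8.]
-50 [124 125 125 125 109  95  74  65  79  94 110 116 121 127 130 138 139 146
 168 165 166] [  5   2   2   3  -5 -12  -8  -9  -9 -14 -16 -18 -16 -17 -20 -20 -21  -5
  46  92 104]
-46 [126 124 125 119 107  95  92  89  92 118 146 167 179 188 191 184 161 150
 160 167 164] [  4   3   4   4  -3 -10 -10  -8 -14 -18 -19 -18 -21 -20 -21 -19 -20  -7
  47  91 101]
-42 [127 126 126 128 117 100  79  74  85 118 151 169 181 191 190 180 159 149
 158 163 167] [  4   5   2   2  -2  -9 -11  -8  -8 -16 -17 -18 -17 -22 -19 -21 -25  -6
  45  94 101]
-38 [122 125 127 127 114  89  57  53  79 127 151 171 186 190 188 179 156 147
 160 167 168] [  3   3   6   4  -1  -7  -7  -8 -11 -15 -19 -19 -18 -22 -21 -23 -21  -6
  48  90  99]
-34 [125 123 121 126 116  99  78  75  88 124 153 174 185 189 186 169 153 148
 157 162 164] [  5   5   5   3  -2 -12 -12 -11 -15 -16 -17 -22 -21 -21 -23 -19 -18   0
  60  95 101]
-30 [126 124 125 129 141 146 146 141 120 131 155 167 173 183 181 167 151 147
 167 170 167] [  4   5   
[... 846 characters left out ...]
91 180 160 147
 142 135 138] [  4   5   5   5  -2  -7  -8  -5  -9 -15 -19 -20 -19 -21 -21 -21 -24  -3
  43  84  89]
42 [128 124 122 127 122 118 107  92  91 117 148 170 181 191 190 178 159 144
 143 140 142] [  5   5   7   1   7  25  36  27   5 -15 -18 -19 -20 -19 -20 -22 -19   1
  49  85  90]
46 [129 126 133 127 128 135 144 135 118 122 149 175 187 193 191 178 155 140
 146 144 141] [  6   7   5   4  18  54  87  79  39  -6 -20 -22 -20 -22 -21 -21 -18   7
  54  85  92]
50 [146 131 131 126 125 136 150 153 137 136 154 176 187 192 191 176 156 139
 148 148 145] [  5   2   3   5  19  62  97  95  56   1 -23 -25 -23 -23 -22 -18   0  43
  78  90  91]
pred silhouette -4.382371250040479 4.3799085595545595
```

View pics/s13.png

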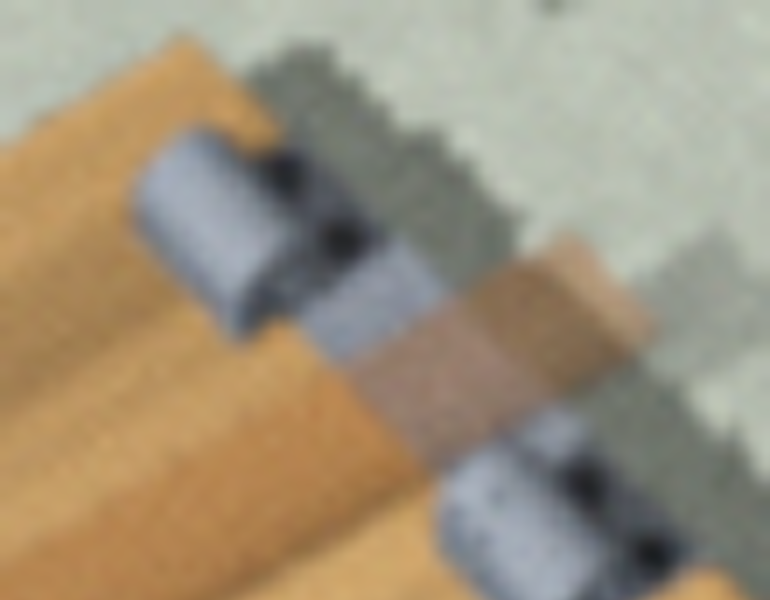

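send_rows([
  {"x": -0.002, "y": 0, "z": 0, "wx": 0, "wy": 0, "wz": 0},
  {"x": -0.0026, "y": 0, "z": 0, "wx": 0, "wy": 0, "wz": 0},
  {"x": 0, "y": 0, "z": 0, "wx": 0, "wy": 0, "wz": 0},
  {"x": 0, "y": 0, "z": 0, "wx": 0, "wy": 0, "wz": 0},
  {"x": 0, "y": 0, "z": 0, "wx": 0, "wy": 0, "wz": 0},
])

```text
t: 24.0
tcp_pos: [575.6, -249.9, 174.4]
ee_rot: [[-0.0, 0.979, -0.206], [0.0, -0.206, -0.979], [-1.0, -0.0, -0.0]]
ft_force: [0.3, -0.3, -3.5]
gripper_width: 17.8
```

Run:
```python
from h import *
from scipy.ndimage import map_coordinates
s=sensors.get_state();print(s['tcp_pos'],s['ft_force'],s['moment'],s['gripper_width'])
im=np.mean([imaging.get_image('side').astype(float) for _ in range(4)],0)
cv2.imwrite('pics/s14.png',cv2.resize(im.astype(np.uint8)[180:400,230:480],(680,600),interpolation=cv2.INTER_CUBIC))
a=imaging.get_image('scene');cv2.imwrite('pics/a14.png',a);cv2.imwrite('pics/a14c.png',cv2.resize(a[285:320,225:285],(780,455),interpolation=cv2.INTER_CUBIC))
cv2.imwrite('pics/s14r.png',im.astype(np.uint8))
sat=im[:,:,2]-im[:,:,0]
T=np.array([572.8,-248.7,44]);px=np.array([np.cos(-.204),np.sin(-.204),0]);py=np.array([-px[1],px[0],0])
Jy=(proj(SD,T+30*py)-proj(SD,T-30*py))/60
u=Jy/np.linalg.norm(Jy);n=np.array([-u[1],u[0]]);n=n if n[1]>0 else -n
b4=cv2.imread('pics/s4.png').astype(float);s4=b4[:,:,2]-b4[:,:,0]
t=np.arange(-8,12,.1)
for nm,I in(('now',sat),('s4',s4)):
  for s in range(-52,53,4):
    bb=proj(SD,T+s*py);pts=bb[:,None]+n[:,None]*t
    pr=map_coordinates(I,[pts[1],pts[0]],order=1);i=np.where((pr[:-1]<38)&(pr[1:]>=38))[0];j=np.where((pr[:-1]>=38)&(pr[1:]<38))[0]
    print(nm,s,'lower',t[i].round(1),'upper',t[j].round(1))
```

```text
[ 575.6352219  -249.9459215   174.36988698] [ 0.28752067 -0.31016435 -3.48109696] [-0.06490562  0.11480012  0.01857063] 17.798188438336375
now -52 lower [5.8] upper [-0.5]
now -48 lower [5.8] upper [-0.8]
now -44 lower [5.8] upper [-1.1]
now -40 lower [5.8] upper [-2.9]
now -36 lower [5.7] upper [-5.8]
now -32 lower [5.6] upper []
now -28 lower [5.4] upper []
now -24 lower [4.3] upper []
now -20 lower [4.5] upper []
now -16 lower [5.] upper []
now -12 lower [5.] upper []
now -8 lower [4.9] upper []
now -4 lower [4.9] upper []
now 0 lower [4.8] upper []
now 4 lower [4.6] upper []
now 8 lower [4.6] upper []
now 12 lower [4.7] upper []
now 16 lower [4.7] upper []
now 20 lower [5.1] upper []
now 24 lower [5.9] upper []
now 28 lower [5.7] upper []
now 32 lower [5.6] upper []
now 36 lower [5.8] upper []
now 40 lower [5.8] upper []
now 44 lower [5.7] upper []
now 48 lower [5.4] upper []
now 52 lower [4.2] upper []
s4 -52 lower [5.8] upper []
s4 -48 lower [5.8] upper []
s4 -44 lower [5.8] upper []
s4 -40 lower [5.8] upper []
s4 -36 lower [5.7] upper []
s4 -32 lower [5.7] upper []
s4 -28 lower [5.4] upper []
s4 -24 lower [4.] upper []
s4 -20 lower [2.3] upper []
s4 -16 lower [2.1] upper []
s4 -12 lower [2.] upper []
s4 -8 lower [2.] upper []
s4 -4 lower [2.] upper []
s4 0 lower [2.] upper []
s4 4 lower [1.8] upper []
s4 8 lower [1.9] upper []
s4 12 lower [1.9] upper []
s4 16 lower [1.8] upper []
s4 20 lower [3.] upper []
s4 24 lower [5.9] upper []
s4 28 lower [5.7] upper []
s4 32 lower [5.7] upper []
s4 36 lower [5.8] upper []
s4 40 lower [5.8] upper []
s4 44 lower [-7.2  5.7] upper [-4.4]
s4 48 lower [-7.5  5.3] upper [-3.9]
s4 52 lower [-7.5  4.3] upper [-3.4]
```

View pics/s14.png

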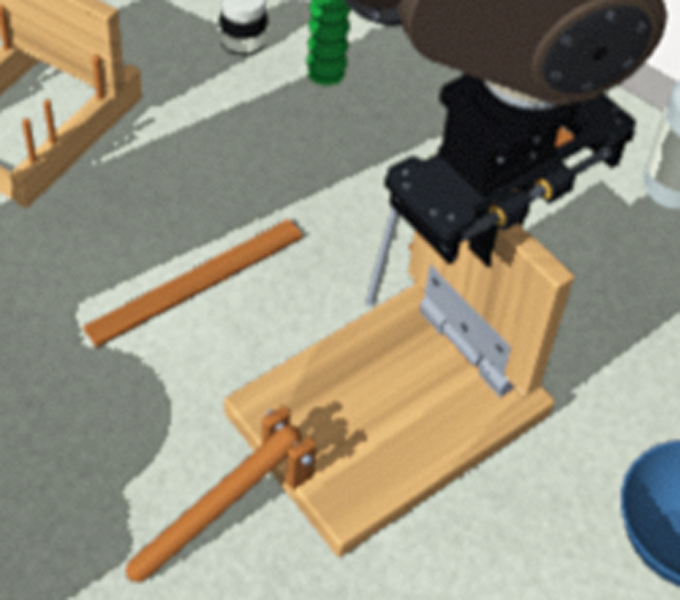

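View pics/a14c.png

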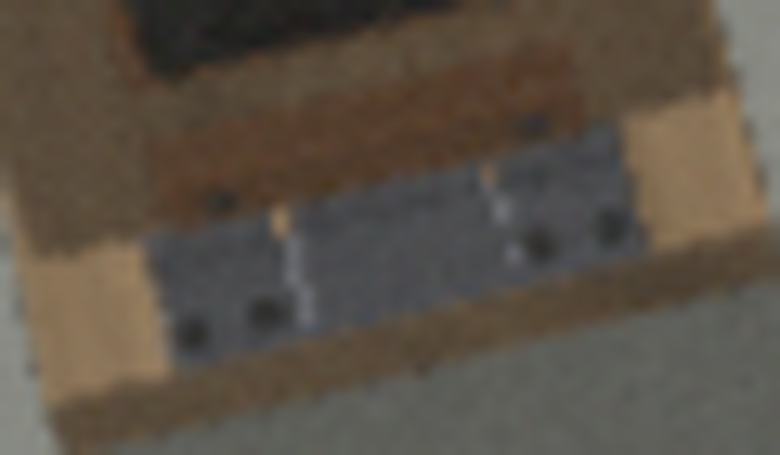

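Run:
```python
from h import *
from scipy.ndimage import map_coordinates
T=np.array([572.8,-248.7,44]);px=np.array([np.cos(-.204),np.sin(-.204),0]);py=np.array([-px[1],px[0],0])
Jy=(proj(SD,T+30*py)-proj(SD,T-30*py))/60
u=Jy/np.linalg.norm(Jy);n=np.array([-u[1],u[0]]);n=n if n[1]>0 else -n
im=cv2.imread('pics/s14r.png').astype(float)
t=np.arange(-6,9,.5)
def prof(I,ss):
    o=[]
    for s in ss:
        bb=proj(SD,T+s*py);pts=bb[:,None]+n[:,None]*t
        o.append([map_coordinates(I[:,:,c],[pts[1],pts[0]],order=1) for c in (0,2)])
    return np.mean(o,0).round().astype(int)
print(t)
for nm,ss in(('press-',range(-48,-31,2)),('board',range(-14,15,2)),('press+',range(30,45,2))):
    print(nm,'B',prof(im,ss)[0],'\n   R',prof(im,ss)[1])
```

```text
[-6.  -5.5 -5.  -4.5 -4.  -3.5 -3.  -2.5 -2.  -1.5 -1.  -0.5  0.   0.5
  1.   1.5  2.   2.5  3.   3.5  4.   4.5  5.   5.5  6.   6.5  7.   7.5
  8.   8.5]
press- B [123 125 127 129 130 132 135 137 140 147 157 169 181 190 196 198 197 192
 186 177 167 157 149 142 134 125 117 113 111 111] 
   R [193 189 186 184 182 179 176 172 169 165 163 163 166 171 175 177 176 172
 165 156 146 140 146 162 183 200 209 213 214 213]
board B [164 165 165 165 163 159 155 151 150 153 157 161 165 172 181 190 197 198
 194 185 170 152 133 119 112 110 110 111 112 112] 
   R [145 146 147 147 145 141 137 134 134 136 140 143 147 153 162 170 176 177
 173 166 163 167 180 195 207 212 213 213 213 213]
press+ B [167 167 167 167 167 167 168 167 167 168 170 176 184 192 197 200 200 196
 190 181 170 158 147 134 120 107  99  95  95  95] 
   R [148 149 149 149 149 149 150 149 149 149 151 157 164 172 177 180 180 176
 170 160 150 144 146 157 170 179 185 186 187 186]
```

Run:
```python
from h import *
a=cv2.imread('pics/s11r.png').astype(float);b=cv2.imread('pics/s14r.png').astype(float)
im=((a+b)/2)
c=im[302:332,400:430]
c=np.clip((c-40)*1.2,0,255).astype(np.uint8)
cv2.imwrite('pics/s15.png',cv2.resize(c,(600,600),interpolation=cv2.INTER_CUBIC))
T=np.array([572.8,-248.7,44]);px=np.array([np.cos(-.204),np.sin(-.204),0]);py=np.array([-px[1],px[0],0]);pz=np.array([0,0,1])
for th in range(0,360,45):
    v=T-52*py+10*np.cos(np.radians(th))*px+10*np.sin(np.radians(th))*pz;q=proj(SD,v);print(th,((q-[400,302])*20+10).round())
print('bed below',((proj(SD,T-52*py-14*pz)-[400,302])*20+10).round(),'axis',((proj(SD,T-52*py)-[400,302])*20+10).round(),((proj(SD,T-24*py)-[400,302])*20+10).round())
```

```text
0 [416. 335.]
45 [406. 313.]
90 [362. 330.]
135 [310. 375.]
180 [281. 422.]
225 [292. 444.]
270 [336. 427.]
315 [387. 382.]
bed below [330. 446.] axis [349. 379.] [182. 204.]
```

View pics/s15.png

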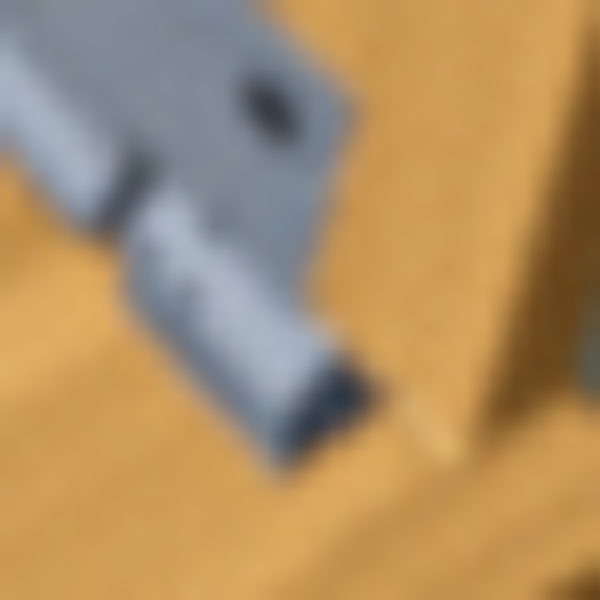

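```bash
cat > fit.py <<'E'
from h import *
from scipy.ndimage import map_coordinates
np.set_printoptions(precision=2,suppress=True)
yaw=-.204;px=np.array([np.cos(yaw),np.sin(yaw),0]);py=np.array([-px[1],px[0],0]);pz=np.array([0,0,1.])
T=np.array([572.8,-248.7,44])
def campos(q):
    return q[1]@WRC['tool_from_camera'][:3,3]+q[0]
A=[];B=[]
for nme in('w4','w5','w1'):
    z=np.load(nme+'.npz');q=(z['p'],z['R']);im=cv2.imread(f'pics/{nme}.png').astype(float);I=im[:,:,2]-im[:,:,0]
    c=campos(q)-T; cx,cz=c@px,c@pz
    d=np.hypot(cx,cz);phi=np.arctan2(cz,cx);al=np.arccos(10/d)
    tx=[(10*np.cos(phi+k*al),10*np.sin(phi+k*al)) for k in(1,-1)]
    tx=min(tx)  # -x side tangent
    r=[]
    for s in list(range(-48,-27,2))+list(range(28,49,2)):
        e=T+s*py+tx[0]*px+tx[1]*pz
        t=np.arange(-6,6,.1)
        pts=np.array([proj(WRC,e+k*px,q) for k in t]).T
        if pts.min()<0: continue
        pr=map_coordinates(I,[pts[1],pts[0]],order=1)
        i=np.where((pr[:-1]>=15)&(pr[1:]<15))[0]
        hi,lo=pr[:15].mean(),pr[-20:].mean();th=(hi+lo)/2
        i=np.where((pr[:-1]>=th)&(pr[1:]<th))[0]
        r.append((s,t[i[0]] if len(i) else np.nan))
    r=np.array(r);print(nme,tx,r[:,1])
    m=np.nanmedian(r[r[:,0]<0,1]),np.nanmedian(r[r[:,0]>0,1]);print('  -y,+y',m)
    Y,Z=q[1][:,1],q[1][:,2]
    A.append([1,px@Y,px@Z]);B.append(np.mean(m))
A=np.array(A);B=np.array(B);print(A,B)
print('dpx,by,bz',np.linalg.solve(A,B),np.linalg.lstsq(A[:2,:1]*1.,B[:2],rcond=None)[0])
E
python3 fit.py
```

```text
w4 (np.float64(-9.997323830326389), np.float64(0.23133575510086807)) [ 0.1  0.1  0.1 -0.  -0.  -0.  -0.  -0.   0.1  0.1  0.1 -0.2 -0.3 -0.3
 -0.3 -0.4 -0.2 -0.3 -0.3 -0.4 -0.3 -0.4]
  -y,+y (np.float64(0.09999999999997833), np.float64(-0.30000000000002025))
w5 (np.float64(-9.696425014108174), np.float64(2.4452692992342007)) [0.7 0.8 0.7 0.8 0.7 0.8 0.8 0.8 0.7 0.7 0.7 0.4 0.4 0.5 0.4 0.4 0.3 0.4
 0.3 0.3 0.4 0.3]
  -y,+y (np.float64(0.6999999999999762), np.float64(0.39999999999997726))
w1 (np.float64(-9.533956317405552), np.float64(-3.0172300107553514)) [-0.5 -0.5 -0.5 -0.5 -0.5 -0.5 -0.5 -0.5 -0.6 -0.7 -0.7 -0.7 -0.7 -0.7
 -0.8 -0.8 -0.8 -0.8 -0.7 -0.8 -0.8 -1. ]
  -y,+y (np.float64(-0.5000000000000195), np.float64(-0.8000000000000185))
[[ 1.    1.    0.02]
 [ 1.    0.05 -1.  ]
 [ 1.   -0.    1.  ]] [-0.1   0.55 -0.65]
dpx,by,bz [-0.05 -0.04 -0.6 ] [0.22]
```

```bash
cat > e.py <<'E'
from h import *
from scipy.ndimage import map_coordinates
np.set_printoptions(precision=2,suppress=True,linewidth=150)
yaw=-.2;px=np.array([np.cos(yaw),np.sin(yaw),0]);py=np.array([-px[1],px[0],0]);pz=np.array([0,0,1.])
T=np.array([572.8,-248.7,44])
Jy=(proj(SD,T+30*py)-proj(SD,T-30*py))/60
u=Jy/np.linalg.norm(Jy);n=np.array([-u[1],u[0]]);n=n if n[1]>0 else -n
def edges(fn,x,z,ss,lo=-6,hi=6):
    im=cv2.imread(fn).astype(float);I=im[:,:,2]-im[:,:,0]
    o=[]
    for s in ss:
        b=proj(SD,T+x*px+s*py+z*pz);t=np.arange(lo,hi,.1);pts=b[:,None]+n[:,None]*t
        pr=map_coordinates(I,[pts[1],pts[0]],order=1);th=(pr[:15].mean()+pr[-15:].mean())/2
        i=np.where((pr[:-1]-th)*(pr[1:]-th)<=0)[0];o.append(t[i[0]])
        if s in(ss[0],ss[-1]): print(pr[::10].round())
    return np.array(o)
print('hinge-end bed edge',edges('pics/s4.png',30,-14,[-74,-70,-66,-62,62,66,70,74]))
print('side0',edges('pics/side0.png',30,-14,[-74,-70,-66,-62,62,66,70,74]))
print('lever end',edges('pics/s4.png',-195,-14,[-74,-60,-50,50,60,74],-4,4))
E
python3 e.py
```

```text
[  5.   6.   6.   7.   4.   4.  18.  66.  96. 100.  98.  99.]
[  7.   6.   5.   7.   7.   6.   9.  45.  90.  99. 101. 101.]
hinge-end bed edge [ 0.7  0.7  0.7  0.7 -3.6  0.5  1.1  1.1]
[ 6.  3.  3.  4.  3.  3. 12. 55. 82. 88. 83. 88.]
[ 5.  6.  5.  7.  4.  3.  9. 40. 76. 87. 87. 88.]
side0 [ 0.7  0.7  0.8  0.7 -5.2  0.5  1.1  1.1]
[ 99. 102. 103. 103. 106. 103. 100.  85.]
[ 87.  89.  90. 100.  98.  70.  34.   9.]
lever end [2.9 2.8 2.8 2.7 2.7 1.6]
```

```bash
cat > e2.py <<'E'
from h import *
from scipy.ndimage import map_coordinates
np.set_printoptions(precision=2,suppress=True,linewidth=150)
yaw=-.2;px=np.array([np.cos(yaw),np.sin(yaw),0]);py=np.array([-px[1],px[0],0]);pz=np.array([0,0,1.])
T=np.array([572.8,-248.7,44])
im=np.mean([cv2.imread('pics/a11r.png').astype(float)]*2+[cv2.imread('pics/a14.png').astype(float)],0).mean(2)
Jy=(proj(SC,T+30*py)-proj(SC,T-30*py))/60
u=Jy/np.linalg.norm(Jy);n=np.array([-u[1],u[0]]);n=n if n[1]>0 else -n
J=[(proj(SC,T+5*e)-proj(SC,T-5*e))@n/10 for e in(px,py,pz)];print('n',n,'J',J)
def edges(nm,x,z,ss,lo=-4,hi=5):
    for s in ss:
        b=proj(SC,T+x*px+s*py+z*pz);t=np.arange(lo,hi,.1);pts=b[:,None]+n[:,None]*t
        pr=map_coordinates(im,[pts[1],pts[0]],order=1);g=np.gradient(pr,.1);g=np.convolve(g,np.ones(5)/5,'same')
        k=np.argsort(-abs(g[5:-5]))[0]+5
        print(nm,s,t[k].round(1),g[k].round(),pr[::5].round().astype(int))
edges('bed',30,-14,[-74,-66,-58,58,66,74])
edges('bot',12,15,[-70,-62,-56,56,62,70])
edges('top',12,165,[-70,-62,-56,56,62,70])
E
python3 e2.py
```

```text
n [0.24 0.97] J [np.float64(0.3112467455707853), np.float64(4.254921681122303e-15), np.float64(-0.17837183839575027)]
bed -74 0.6 -21.0 [113 112 112 111 111 112 112 110 106  98  87  79  76  74  75  75  78  81]
bed -66 0.3 -24.0 [114 114 114 114 115 115 115 113 110  98  86  80  76  74  73  74  74  78]
bed -58 0.4 -26.0 [114 115 115 115 115 116 116 117 110  97  87  79  74  73  73  73  74  77]
bed 58 0.7 -26.0 [106 106 106 106 106 106 105 106 106  93  80  73  68  66  66  65  64  68]
bed 66 0.4 -27.0 [113 113 113 112 112 113 113 114 107  94  84  78  73  71  69  67  67  73]
bed 74 0.8 -24.0 [116 116 116 116 116 116 116 115 107  99  87  76  74  72  72  71  73  75]
bot -70 0.5 21.0 [ 75  76  77  77  78  78  78  81  87  96 106 111 112 113 113 112 111 112]
bot -62 0.2 27.0 [ 75  74  74  74  74  74  74  75  79  93 104 108 111 111 111 111 112 112]
bot -56 0.7 21.0 [ 75  75  75  75  75  75  75  77  87  97 107 117 118 119 119 121 118 116]
bot 56 1.0 18.0 [ 72  72  72  72  72  72  72  74  80  87  96 103 104 105 105 105 106 106]
bot 62 0.6 27.0 [ 71  71  71  71  71  71  71  71  75  88 101 108 113 114 114 114 114 114]
bot 70 0.3 21.0 [ 72  73  73  73  72  72  72  72  80  90 100 109 111 112 113 113 113 113]
top -70 0.6 -27.0 [123 120 117 117 118 117 117 115 114 103  90  85  84  83  83  83  82  82]
top -62 0.3 -30.0 [118 118 117 117 117 117 117 118 114  99  86  79  74  74  73  74  74  74]
top -56 0.7 -21.0 [120 120 119 117 116 114 112 110 103  95  84  75  73  72  73  73  73  72]
top 56 0.6 -26.0 [119 120 121 121 120 119 118 117 115 103  90  81  73  73  73  73  73  73]
top 62 0.8 -30.0 [120 120 118 117 116 116 116 115 112 108  93  78  75  72  72  72  72  71]
top 70 0.9 -31.0 [115 116 116 115 114 114 114 114 115 107  92  81  74  71  71  71  71  70]
```

Run:
```python
from h import *
s=sensors.get_state();print(s['t'],s['tcp_pos'],s['ft_force'],s['gripper_width'],abs(np.array(s['qvel'])).max())
job.sign_off()
```

```text
24.25 [ 575.65537819 -249.9497522   174.43989947] [-0.64903882 -0.08484393 -2.16943485] 17.846330491297703 0.0017167865198683377
the job is handed in; nothing more can be done
```

The strip is out of the way, and the pressing board is held upright in the hinge, battens away from the bed. I handed the job in at about 24 s; it reports no verdict, so these are my own checks.

**What I did**
- **Strip:** I lifted it out of the hinge gap and laid it flat on the open table between press and rack, let go.
- **Board:** I lifted it straight out of the rack, carried it over, turned it to the press and lowered its knuckle into the gap.
- **Height:** I touched the bed once, with about 7 N, to find its height, then raised the board 4 mm to the pin height. I also moved it about 1 mm sideways to even out the gaps at the knuckle ends.

**Last checks**
- **Grip:** the arm was still with 17.8 mm between the fingers, and the wrist carried only the board's weight.
- **Height:** the bed touch and the rack height agreed within 0.4 mm.
- **Fore-and-aft:** the wrist views and the scene view put the bore within about 0.5 mm of the pin line. The side view disagreed and suggested about 1.3 mm toward the hinge end. That is still inside 2.5 mm, and I trusted the other two.
- **Angle and centring:** the board is parallel to the pin line within about 0.01 rad. The end gaps look even, and I saw no significant tilt.
- **Other things:** nothing else looked moved in the last pictures, but I did not measure the bystanders one by one.

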